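Bring the flour bowl up to the mill

TASK

With the long hook, draw the enamel bowl out of the deep plank rack onto the platform of the screw jack, centred under the round dust collar of the hand mill, then set the hook down on the table clear of the jack. Next turn the jack's knob clockwise to raise the platform until the bowl's rim just touches the loose collar, without pushing the collar up more than 4 mm. Leave the amber jar in the rack and the mug and the mortar on the table where they are.

Things in the scene. Friction and masses are not known exactly. Their poses are not given: they have to be found in the camera images.
- bowl: Straight-sided white enamel bowl with a thin blue rim, loose, about 220 g, 55 mm high, outside diameter 80 mm at the foot and 96 mm at the rim, wall 4 mm, floor 5 mm; starts inside the rack. Origin at the centre of its underside, z up.
- bowl_rim (a point): Centre of the bowl's mouth, level with the rim's top, 55 mm above its underside.
- hook: Loose hook, 160 g, standing on the table: dark wooden handle block 110 long (x) x 22 wide (y) x 36 mm high; from its +x end a 6 mm iron rod runs along +x, its axis 16.5 mm above the underside, to a tip plate 6 thick (x) x 14 wide (y) turned down to the underside's level, 13.5 mm below the rod. Origin: centre of the handle's underside; tip 315 mm ahead. Grip across the width.
- hook_tip (a point): Lower end of the hook's tip, 315 mm ahead of the hook's origin, level with the handle's underside.
- rack: Fixed deep rack of brown planks, 290 (x) x 220 mm (y), on 20 mm corner posts. Lower board's top is 75 mm, the slatted roof 190 to 204 mm above the table. Origin on the table under its centre; the mouth faces its -y, to the jack; front edge 110 mm from the origin, 6 to 12 mm from the jack's platform. The bowl stands in it between an amber jar (-x side) and a steel tin (+x).
- jack: Fixed screw jack with a grey base 120 mm square; origin on the table under the platform's axis. Its own +y points to the rack, its knob stands at x = -165 mm, y = -60 mm on a thin steel column. A base bar no higher than 16 mm joins them. Near the robot to the left stands a loose oil bottle, 200 mm high.
- platform_top (a point): Centre of the top of the jack's aluminium platform, 110 mm square, 8 mm thick, 72 mm above the table when fully down (3 mm below the rack's lower board). It rises 15 mm per radian of the knob.
- knob_grip (a point): Middle of the jack's black knob, a bar 62 mm long (along its own x), 16 mm wide (y) and 30 mm high that turns about a vertical axis through this point, 135 mm above the table. Grip it across its 16 mm width. Its z axis is up and its x axis turns with the knob.
- jack_knob (a joint): Turn of the knob in rad, 0 with the platform fully down, growing clockwise seen from above up to 5.0; it needs about 0.3 N m and stays where it is left.
- mill: Fixed iron hand mill, blue drum. Origin under the axis of its outlet and collar (the jack platform's axis), 0 to 20 mm above the table. Its 38 mm post is 125 mm along its +x (far from the robot); the drum (76 mm across, end cap 94) lies along x from -22 to 125 mm, axis 268 mm above the origin; hopper of radius 52 mm up to 385 mm; crank beyond the post.
- collar_under (a point): Centre of the flat underside of the mill's aluminium dust collar, a disc of 128 mm diameter and 6 mm thick that hangs loose on the outlet, 167 mm above the mill's origin when down. At the start it is some 37 to 60 mm above where the rim of the bowl will be on the platform.
- collar (a joint): How far the loose collar (150 g) is pushed up from its stop, in m: 0 when it hangs, at most 0.025. It falls back by its weight.
- jar: The amber jar in the rack, a loose bystander; origin at the centre of its underside. 60 mm across, 95 mm high.
- mug: The mug, a loose bystander; origin at the centre of its underside. White enamel, 76 mm across, 75 mm high.
- mortar: The stone mortar, a loose bystander; origin at the centre of its underside. 90 mm across, 60 mm high.
Not all that is in view belongs to the job. What is shaped like the bowl but brown or turquoise is not meant.

How it is judged:
On the way, in this order (a step that is already met when the one before it is completed fails the run):
1. the hook draws the bowl (contact force between hook and bowl above 0.1 N and distance of bowl from where it was at the start of the episode above 0.03 m).
2. the bowl stands on the lowered platform, within 15 mm of its centre, with the hook off it (horizontal distance between bowl and platform_top below 0.015 m and z of bowl in the frame of platform_top between -0.004 and 0.004 m and angle between bowl's own z axis and vertical below 0.08 rad and contact force between hook and bowl below 0.05 N and linear speed of bowl below 0.01 m/s and value of joint jack_knob below 0.6 rad), for 0.2 s.
At the end, for the whole second after the job is handed in: Bowl upright on the platform within 15 mm of its centre, rim touching the collar (over 0.2 N), collar raised less than 4 mm; hook at rest on the table (origin and tip below 30 mm, tip over 80 mm from the platform axis), touching neither bowl nor jack (horizontal distance between bowl and platform_top below 0.015 m and z of bowl in the frame of platform_top between -0.004 and 0.004 m and angle between bowl's own z axis and vertical below 0.08 rad and contact force between hook and bowl below 0.05 N and contact force between bowl and collar above 0.2 N and value of joint collar below 0.004 m and height (world z) of each of hook, hook_tip below 0.03 m and horizontal distance between hook_tip and platform_top above 0.08 m and contact force between hook and jack below 0.05 N and linear speed of each of hook, bowl below 0.01 m/s).
It fails at once if the collar is pushed up more than 10 mm (value of joint collar above 0.01 m).
It fails at once if the bowl is tipped by more than 0.6 rad or dropped off (angle between bowl's own z axis and vertical above 0.6 rad or height (world z) of bowl below 0.05 m).
It fails at once if the jar, mug or mortar is moved more than 40 mm (distance of any of jar, mug, mortar from where it was at the start of the episode above 0.04 m).
It also fails if it takes over 72 s, if anything falls off the work surface, if the arm or the gripper's body presses on something with over 40 N, if the wrist force passes 120 N, or if a joint passes its speed limit or range.

ROBOT

A 6-joint arm with a two-finger parallel gripper is mounted at the origin on the work surface. World frame = base frame: x ahead of the robot, y to its left, z up, the work surface at z = 0. Lengths are in m, angles in rad, forces in N, time in s.
With the tool pointing down it reaches from about 0.3 to 0.775 m from the base axis. Payload 14.6 kg.
Tool frame: the origin (TCP) lies on the centre line of the jaws, within the pads' length; the fingertips stand 17 mm ahead of it and the grasp point (between the pads) lies 2 mm behind it; z points along the fingers, x is the direction in which the jaws open and shut, and the axes are right-handed (so a half turn about z gives the same grasp; the last joint's range is limited). The gripper opens to 94 mm and grips with 3 to 60 N. Pads are 16 mm wide; open, the fingers measure 119 mm over their backs; the gripper's body (75 mm by 177 mm) begins 78 mm behind the grasp point.
Start: joints at [-1.332, 0.3, 1.521, -0, 1.321, -0.067], TCP at [0.166, -0.524, 0.183] pointing down, gripper open.
Joint ranges: [-3.03, 3.03], [-0.79, 2.21], [0.23, 2.52], [-1.04, 4.18], [0, 3.07], [-2.55, 2.55]. Speed limits (rad/s): [2.22, 2.22, 2.57, 3.14, 3.14, 3.14].

INTERFACE

Orientations are given as [roll, pitch, yaw] about the fixed x, y, z axes, in that order (R = Rz(yaw) Ry(pitch) Rx(roll)).
In Python, from station import ctrl gives the robot as it stands. The module is installed in compiled form; this text tells all that it offers.
- The arm moves only by the tool drive_tool, never from a script. Its argument "increments" is a list of rows, each a list of 3 entries, a list of its own where there are three numbers: the turn, a rotation vector about the tool's x, y, z in degrees, then the shift along the tool's x, y, z in mm, then the opening, from 0 (shut) to 1 (fully open). In form: [[[ax, ay, az], [dx, dy, dz], hand], ...]. A call has 1 to 20 rows; each row shifts and turns the commanded pose from where the row before left it, along the tool's axes as they then stand; what a row does not reach is not made up. A row lasts 1/8 s, in which the tool goes at most 62.5 mm and 10.7 degrees, less where a joint would pass 70% of its speed; a pose out of reach is approached as far as the arm can. A call with a gripper value outside its range is refused whole. The fingers move at their own pace and stop on an object; "squeeze" is the grip in N (left out, the last holds). Time passes only in rows, so rows that do not move let the fingers close. It gives the time, the measured TCP pose, the force and the opening at its end, in the units of the state.
- ctrl.get_obs(): the state, without advancing time (a new reading comes with each control period).
- ctrl.camera(name): name is "scene" or "side" or "wrist"; returns the picture (384x512x3 uint8, red, green, blue); there is no depth.
- ctrl.calibration(name): a dict with "fx", "fy", "cx", "cy" (pixels), "rvec" (rotation vector, rad) and "tvec" (3), from world to camera coordinates, as OpenCV has them. Camera axes: x right, y down, z forward; pixel columns grow to the right and rows downward; lengths in m; the calibration is good to about 2 mm. A picture is of the moment at which its call begins: read the wrist's pose just before it. calibration takes no time and is no camera call; for the wrist camera it gives the pose at the moment of the call.
- ctrl.hand_in(): hands the job in, once; it reports no verdict.
The state is a dict: "time_s": time; "qpos": joint angles; "joint_vel": joint speeds; "tau": joint torques, N m; "ee_pos": TCP position; "eef_rot": TCP orientation; "force": force on the tool from outside, world axes, zero at the start; "moment": the same for the moment, N m; "grip_width": finger opening in m.
Only numpy, scipy, OpenCV 4.12 (cv2) and the standard library are available. Lean on these libraries where they do the work, as an engineer would, in place of code of your own. Each camera call takes 0.05 s, during which the arm holds its last target.

## Working session

There is one attempt and no reset: what is moved stays moved. The work goes in short steps, Python scripts to look and compute and a tool call to move; the robot and the scene stay as the last step left them, time stands still between calls to the robot, and variables do not carry over. Pictures are saved under pics/ and viewed, and the job is handed in when it is done.

Besides the shell and the picture viewer there is one more tool, called after "Call:" as a command line: name --argument value ..., lists and objects as JSON in quotes. drive_tool: Moves the arm, as the interface text tells. Its arguments: {"type":"object","properties":{"increments":{"type":"array"},"squeeze":{"type":"number"}},"required":["increments"]}

```bash
mkdir -p pics; python3 - <<'E'
from station import ctrl
import cv2,numpy as np
o=ctrl.get_obs()
for k,v in o.items(): print(k,np.round(v,4))
for n in ["scene","side","wrist"]:
    c=ctrl.calibration(n); print(n,c)
    im=ctrl.camera(n); cv2.imwrite(f"pics/{n}0.png",im[:,:,::-1])
    
E
```

```text
time_s 0.0
qpos [-1.3316  0.3005  1.5216 -0.      1.3207 -0.0666]
joint_vel [-0.0012  0.0003  0.0005 -0.0023  0.0008 -0.0004]
tau [-1.50000e-03 -5.31808e+01 -3.52738e+01  7.08000e-02  2.44000e-02
 -1.00000e-04]
ee_pos [ 0.1655 -0.5242  0.1823]
eef_rot [-3.1415e+00  1.2000e-03 -1.2650e+00]
force [-0.5117 -0.4985 -0.1936]
moment [ 0.0214 -0.0116 -0.0287]
grip_width 0.0938
scene {'fx': 365.5619290250932, 'fy': 365.5619290250932, 'cx': 254.9624647504776, 'cy': 185.4483503610429, 'rvec': array([ 0.91711596, -2.54229756,  1.02634525]), 'tvec': array([0.43891577, 0.275145  , 0.94902346])}
side {'fx': 406.79757484861534, 'fy': 406.79757484861534, 'cx': 254.04822208365553, 'cy': 191.62705776889095, 'rvec': array([ 1.2320679 , -2.42715399,  0.86538407]), 'tvec': array([0.35143945, 0.33616582, 1.13596067])}
wrist {'fx': 307.48314921846395, 'fy': 307.48314921846395, 'cx': 250.21690323725124, 'cy': 192.9560836805055, 'rvec': array([-2.34434068,  1.72215571,  0.23931043]), 'tvec': array([-0.54987292, -0.02791902,  0.39075097])}
```

View pics/scene0.png

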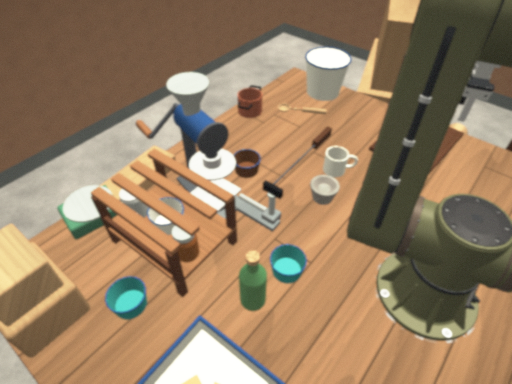

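View pics/side0.png

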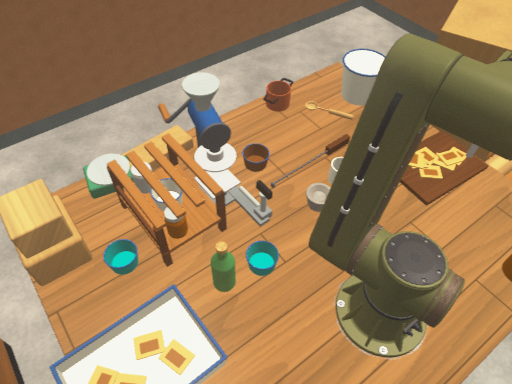

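View pics/wrist0.png

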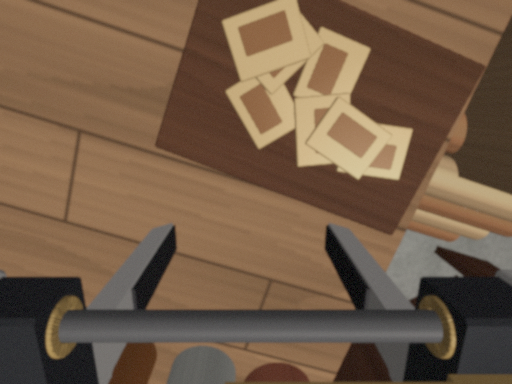

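The scene view shows the rack at about (165,220), with white items inside it. The jack's platform is near (200,190), the knob at (273,190), the collar at (213,163), and the hook runs from (275,182) to (325,135). The mug is at (338,160) and the mortar at (324,188). I'll write helpers and crop in closer.

```bash
cat > h.py <<'E'
import cv2,numpy as np,json
from scipy.spatial.transform import Rotation as Ro
def cal(ctrl,n):
    c=ctrl.calibration(n); K=np.array([[c['fx'],0,c['cx']],[0,c['fy'],c['cy']],[0,0,1.]])
    return K,Ro.from_rotvec(np.ravel(c['rvec'])).as_matrix(),np.ravel(c['tvec'])
def ray(C,px):
    K,R,t=C; d=R.T@np.linalg.inv(K)@np.array([px[0],px[1],1.]); o=-R.T@t; return o,d/np.linalg.norm(d)
def onz(C,px,z):
    o,d=ray(C,px); return o+d*(z-o[2])/d[2]
def tri(C1,p1,C2,p2):
    o1,d1=ray(C1,p1);o2,d2=ray(C2,p2)
    A=np.stack([d1,-d2],1); s=np.linalg.lstsq(A,o2-o1,rcond=None)[0]
    a=o1+s[0]*d1;b=o2+s[1]*d2; return (a+b)/2,np.linalg.norm(a-b)
def proj(C,P):
    K,R,t=C; p=K@(R@np.asarray(P,float)+t); return p[:2]/p[2]
E
python3 - <<'E'
import cv2,numpy as np
from station import ctrl
from h import *
for n,(x0,y0,w,h) in {"scene":(70,60,300,240),"side":(80,70,300,240)}.items():
    im=cv2.imread(f"pics/{n}0.png")[y0:y0+h,x0:x0+w]
    cv2.imwrite(f"pics/{n}0c.png",cv2.resize(im,(750,600),interpolation=cv2.INTER_CUBIC))
    print(n,[np.round(v,3) for v in ray(cal(ctrl,n),(256,192))])
E
```

```text
scene [array([0.048, 0.636, 0.873]), array([ 0.429, -0.528, -0.733])]
side [array([-0.141,  0.564,  1.09 ]), array([ 0.492, -0.387, -0.78 ])]
```

View pics/scene0c.png

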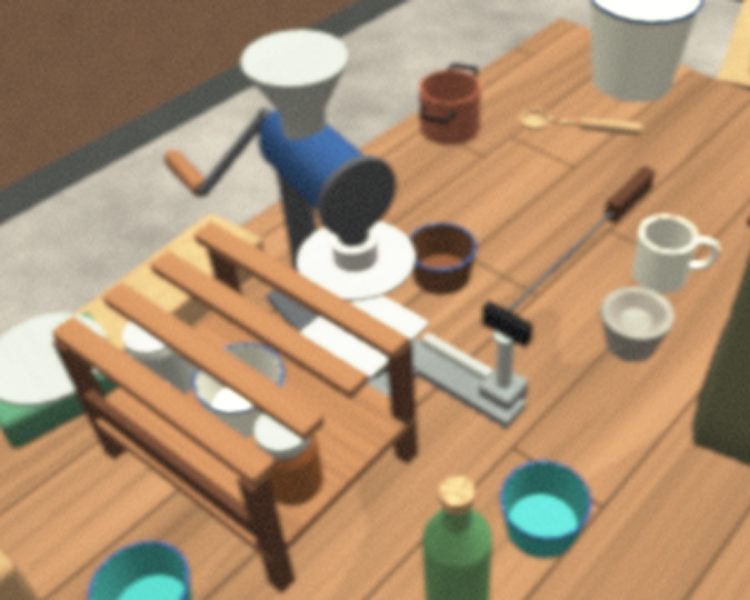

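View pics/side0c.png

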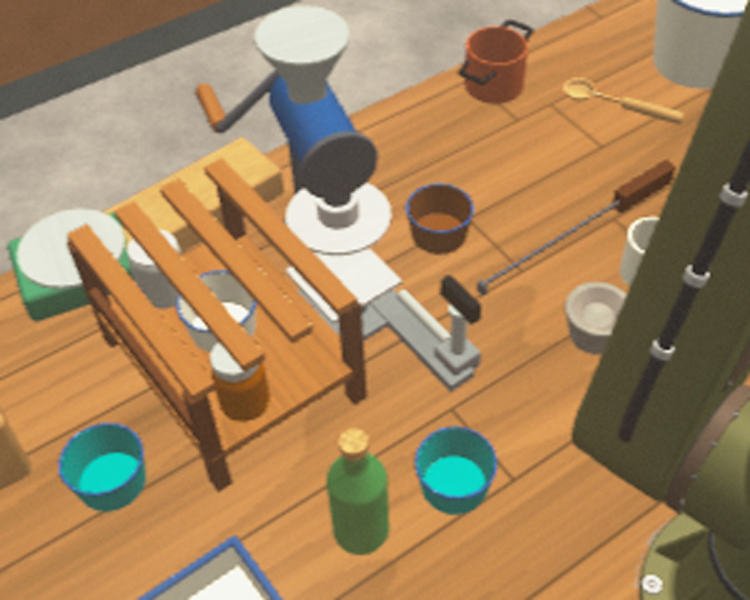

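```bash
python3 - <<'E'
from station import ctrl
from h import *
S,D=cal(ctrl,"scene"),cal(ctrl,"side")
f=lambda p:(p[0]/2.5+70,p[1]/2.5+60); g=lambda p:(p[0]/2.5+80,p[1]/2.5+70)
for n,a,b in [("knobtop",(508,313),(461,290)),("knob endL",(487,312),(445,283)),("knob endR",(530,330),(477,310)),
 ("collar c",(356,258),(338,215)),("hopper",(296,58),(302,38)),("hook handle near",(612,210),(617,197)),("hook handle far top",(648,175),(668,170)),("hooktip",(512,306),(483,288)),
 ("bowlrim",(239,374),(217,302)),("jar top",(283,430),(237,355)),("tin top",(152,335),(152,245)),
 ("roof slat front near",(410,345),(350,300)),("roof slat front far",(202,228),(213,167)),
 ("roof back near",(262,468),(205,385)),("roof back far",(62,330),(75,235)),
 ("post front near bottom",(405,458),(355,402)),("post back near bottom",(283,588),(220,487)),("bottle top",(457,490),(353,440)),("brown bowl",(443,243),(440,205)),("mug top",(667,236),(655,235)),("mortar top",(638,308),(598,300))]:
    P,e=tri(S,f(a),D,g(b)); print(n,np.round(P,3),round(e,4))
E
```

```text
knobtop [0.45  0.068 0.155] 0.0037
knob endL [0.478 0.071 0.142] 0.0057
knob endR [0.42  0.067 0.147] 0.003
collar c [0.613 0.134 0.186] 0.0026
hopper [0.682 0.122 0.402] 0.0004
hook handle near [ 0.53  -0.285  0.036] 0.0084
hook handle far top [ 0.534 -0.394  0.03 ] 0.0033
hooktip [0.489 0.001 0.082] 0.0066
bowlrim [0.621 0.306 0.136] 0.0008
jar top [0.529 0.329 0.146] 0.0046
tin top [0.747 0.327 0.132] 0.0085
roof slat front near [0.462 0.214 0.224] 0.0109
roof slat front far [0.757 0.225 0.208] 0.0023
roof back near [0.487 0.386 0.184] 0.0048
roof back far [0.757 0.409 0.197] 0.0027
post front near bottom [ 0.485  0.206 -0.002] 0.0014
post back near bottom [0.472 0.407 0.005] 0.0033
bottle top [0.328 0.302 0.204] 0.0034
brown bowl [ 0.645 -0.048  0.068] 0.005
mug top [ 0.425 -0.251  0.069] 0.0084
mortar top [ 0.38  -0.103  0.079] 0.01
```

Candidates for the bowl, by scene pixel:
- White blue-rimmed bowl in the rack at (166,210)
- Brown bowl at (247,160)
- Turquoise bowls at (288,262) and (127,297)
- Mug at (338,160)
- White tin at (131,196)
- Enamel bucket at (327,75)

I choose the white one in the rack. It triangulates to (0.621, 0.306), with rim z 0.136 against an expected 0.130.

I'll check that crop and refine the hook.

```bash
python3 - <<'E'
from station import ctrl
from h import *
im=cv2.imread("pics/scene0.png")[170:270,100:250]; im2=cv2.imread("pics/side0.png")[140:240,100:250]
cv2.imwrite("pics/bowlcrop.png",np.hstack([cv2.resize(i,(390,260),interpolation=cv2.INTER_CUBIC) for i in (im,im2)]))
S,D=cal(ctrl,"scene"),cal(ctrl,"side")
f=lambda p:(p[0]/2.5+70,p[1]/2.5+60); g=lambda p:(p[0]/2.5+80,p[1]/2.5+70)
print("tip",onz(S,f((512,308)),0.015),onz(D,g((482,288)),0.015))
print("h near",onz(S,f((617,190+8)),0.036),onz(D,g((618,190)),0.036))
print("h far",onz(S,f((645,172)),0.036),onz(D,g((670,167)),0.036))
W=cal(ctrl,"wrist"); o=ctrl.get_obs()
from scipy.spatial.transform import Rotation as Ro
R=Ro.from_euler('xyz',o['eef_rot']).as_matrix()
c,_=ray(W,(250,193)); d=ray(W,(W[0][0,2],W[0][1,2]))[1]
print("cam in tool",R.T@(c-o['ee_pos']),"dir",R.T@d, "imgx",R.T@W[1].T@[1,0,0])
E
```

```text
tip [ 0.52798806 -0.05167409  0.015     ] [ 0.52738369 -0.0329928   0.015     ]
h near [ 0.53465017 -0.30898419  0.036     ] [ 0.54466847 -0.2990748   0.036     ]
h far [ 0.5360832  -0.38780446  0.036     ] [ 0.53500625 -0.39618673  0.036     ]
cam in tool [-2.87032345e-05 -7.86898072e-02 -2.01342714e-01] dir [7.03905293e-04 2.73146889e-01 9.61972080e-01] imgx [ 0.99999689  0.00210934 -0.00133066]
```

View pics/bowlcrop.png

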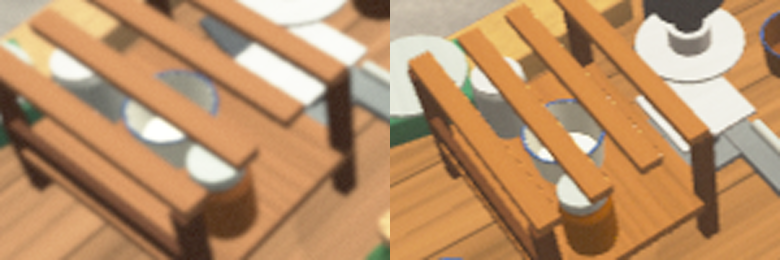

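The crop confirms a white bowl with a blue rim, next to the amber-bodied jar. I'll turn the jaws across the hook handle and move above it.

Call:
drive_tool --increments '[[[0, 0, -10.36], [0, 0, -10], 1], [[0, 0, -10.36], [0, 0, -10], 1], [[0, 0, -10.36], [0, 0, -10], 1], [[0, 0, -10.36], [0, 0, -10], 1], [[0, 0, -10.36], [0, 0, -10], 1], [[0, 0, -10.36], [0, 0, -10], 1], [[0, 0, -10.36], [0, 0, -10], 1], [[0, 0, 0], [46, -21, 0], 1], [[0, 0, 0], [46, -21, 0], 1], [[0, 0, 0], [46, -21, 0], 1], [[0, 0, 0], [46, -21, 0], 1], [[0, 0, 0], [46, -21, 0], 1], [[0, 0, 0], [46, -21, 0], 1], [[0, 0, 0], [46, -21, 0], 1], [[0, 0, 0], [42, -21, 0], 1], [[0, 0, 0], [0, 0, 0], 1]]'

```text
time_s: 2.15
ee_pos: [0.5314, -0.3543, 0.2517]
eef_rot: [-3.141, 0.001, 0.004]
force: [-0.3, -0.1, 0.8]
grip_width: 0.0942
```

```bash
python3 - <<'E'
from station import ctrl
from h import *
o=ctrl.get_obs(); print(o['time_s'],o['ee_pos'],o['eef_rot'])
W=cal(ctrl,"wrist")
for n in ["wrist","side","scene"]:
    im=ctrl.camera(n)[:,:,::-1]; cv2.imwrite(f"pics/{n}1.png",im)
print(onz(W,(250,193),0))
E
```

```text
2.15 [ 0.53141769 -0.35434637  0.25173678] [-3.14054435e+00  1.01966492e-03  4.09275267e-03]
[ 0.53003698 -0.40398689  0.        ]
```

View pics/wrist1.png

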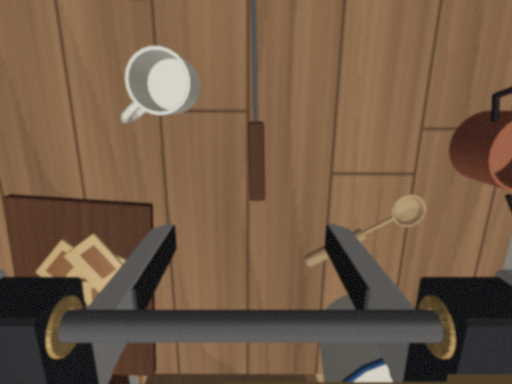

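View pics/side1.png

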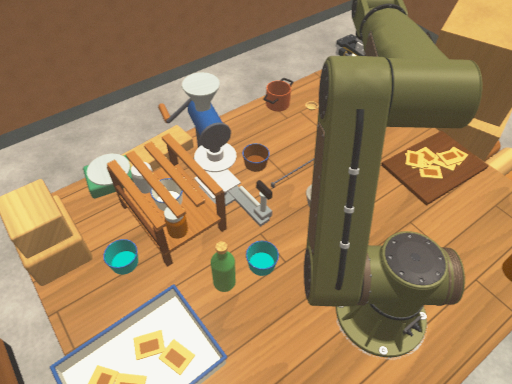

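The wrist view shows the handle from (249..264,122) to (250..265,199), and the rod running to the image top at about (253,0).

```bash
python3 - <<'E'
from station import ctrl
from h import *
W=cal(ctrl,"wrist")
im=cv2.imread("pics/wrist1.png").astype(int)
for r in (128,145,160,175,190):
    row=im[r,235:285].sum(1); d=np.where(row<row.min()+70)[0]+235; c=(d.min()+d.max())/2
    print(r,d.min(),d.max(),onz(W,(c,r),0.036))
col=im[100:220,257].sum(1); print(list(col))
for r in (2,30,60,100): 
    row=im[r,235:275].sum(1); c=np.argmin(row)+235; print(r,c,onz(W,(c,r),0.0165))
print(onz(W,(256.5,122),0.036),onz(W,(257.5,199.5),0.036))
E
```

```text
128 247 263 [ 0.53428028 -0.30641037  0.036     ]
145 247 263 [ 0.53433566 -0.32897671  0.036     ]
160 247 264 [ 0.53507177 -0.34946267  0.036     ]
175 247 264 [ 0.5351328  -0.37050788  0.036     ]
190 247 264 [ 0.53519552 -0.39213687  0.036     ]
[np.int64(270), np.int64(264), np.int64(265), np.int64(264), np.int64(266), np.int64(264), np.int64(268), np.int64(265), np.int64(266), np.int64(261), np.int64(266), np.int64(262), np.int64(264), np.int64(258), np.int64(265), np.int64(265), np.int64(254), np.int64(266), np.int64(259), np.int64(254), np.int64(247), np.int64(193), np.int64(159), np.int64(155), np.int64(177), np.int64(173), np.int64(181), np.int64(179), np.int64(171), np.int64(184), np.int64(185), np.int64(182), np.int64(182), np.int64(183), np.int64(171), np.int64(189), np.int64(181), np.int64(174), np.int64(189), np.int64(181), np.int64(174), np.int64(188), np.int64(186), np.int64(182), np.int64(178), np.int64(189), np.int64(189), np.int64(180), np.int64(185), np.int64(175), np.int64(180), np.int64(175), np.int64(187), np.int64(172), np.int64(173), np.int64(180), np.int64(
[... 506 characters left out ...]
t64(174), np.int64(197), np.int64(175), np.int64(171), np.int64(170), np.int64(178), np.int64(175), np.int64(181), np.int64(175), np.int64(188), np.int64(224), np.int64(273), np.int64(311), np.int64(313), np.int64(323), np.int64(321), np.int64(323), np.int64(322), np.int64(316), np.int64(315), np.int64(315), np.int64(323), np.int64(324), np.int64(321), np.int64(310), np.int64(325), np.int64(317), np.int64(318), np.int64(326), np.int64(321)]
2 248 [ 0.52539153 -0.15241306  0.0165    ]
30 248 [ 0.5252711  -0.18420781  0.0165    ]
60 247 [ 0.5238187  -0.21990209  0.0165    ]
100 254 [ 0.53311783 -0.27035893  0.0165    ]
[ 0.53625066 -0.29860873  0.036     ] [ 0.53808063 -0.40615329  0.036     ]
```

Call:
drive_tool --increments '[[[0, 0, -0.8], [6, 12.7, 40], 1], [[0, 0, 0], [0, 0, 50], 1], [[0, 0, 0], [0, 0, 50], 1], [[0, 0, 0], [0, 0, 40], 1], [[0, 0, 0], [0, 0, 30], 1], [[0, 0, 0], [0, 0, 19.5], 1], [[0, 0, 0], [0, 0, 0], 1], [[0, 0, 0], [0, 0, 0], 0], [[0, 0, 0], [0, 0, 0], 0], [[0, 0, 0], [0, 0, 0], 0], [[0, 0, 0], [0, 0, 0], 0], [[0, 0, 0], [0, 0, 0], 0], [[0, 0, 0], [0, 0, 0], 0]]' --squeeze 50

```text
time_s: 3.92
ee_pos: [0.5355, -0.3689, 0.0233]
eef_rot: [-3.142, 0.0, 0.015]
force: [-0.6, -0.2, -0.0]
grip_width: 0.0376
```

Call:
drive_tool --increments '[[[0, 0, 0], [0, 0, 0], 0], [[0, 0, 0], [0, 0, 0], 0], [[0, 0, 0], [0, 0, 0], 0], [[0, 0, 0], [0, 0, 0], 0]]'

```text
time_s: 4.42
ee_pos: [0.5355, -0.3689, 0.0233]
eef_rot: [-3.142, 0.0, 0.015]
force: [0.6, 0.6, -0.0]
grip_width: 0.0004
```

The grip width is 0, so the handle wasn't caught. I'll look.

```bash
python3 - <<'E'
from station import ctrl
from h import *
for n in ["wrist","side","scene"]:
    im=ctrl.camera(n)[:,:,::-1]; cv2.imwrite(f"pics/{n}2.png",im)
a=cv2.imread("pics/side2.png")[60:260,240:440];b=cv2.imread("pics/scene2.png")[80:280,240:440]
cv2.imwrite("pics/z2.png",np.hstack([cv2.resize(i,(400,400),interpolation=cv2.INTER_CUBIC) for i in (a,b)]))
E
```

```text
(no output)
```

View pics/wrist2.png

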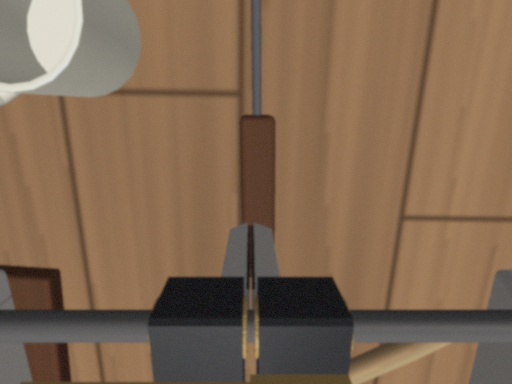

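View pics/z2.png

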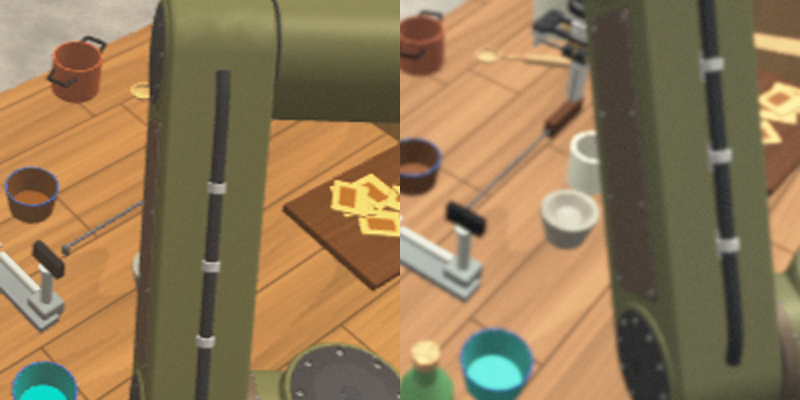

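```bash
python3 - <<'E'
from station import ctrl
from h import *
W=cal(ctrl,"wrist"); o=ctrl.get_obs(); print(o['ee_pos'],ray(W,(250,193)))
print(onz(W,(257,116),0.036),onz(W,(257,235),.036),onz(W,(242,170),0.036),onz(W,(273,170),.036))
print("tcp/fingertip px",proj(W,o['ee_pos']),proj(W,o['ee_pos']+[0,0,-0.017]))
S,D=cal(ctrl,"scene"),cal(ctrl,"side")
print(proj(S,o['ee_pos']), proj(S,[.536,-.2985,.036]),proj(S,[.538,-.406,.036]))
im=cv2.imread("pics/scene2.png")[90:170,290:370]
cv2.imwrite("pics/z2b.png",cv2.resize(im,(600,600),interpolation=cv2.INTER_CUBIC))
E
```

```text
[ 0.53546748 -0.36889089  0.02333799] (array([ 0.53342518, -0.28956322,  0.22469142]), array([ 0.00301466, -0.27442214, -0.9616046 ]))
[ 0.53759532 -0.29566919  0.036     ] [ 0.53902375 -0.37235504  0.036     ] [ 0.52883347 -0.32853055  0.036     ] [ 0.54820209 -0.32828812  0.036     ]
tcp/fingertip px [251.62773386 223.0370803 ] [251.52188975 214.72792475]
[324.95639461 133.97702723] [314.89531019 140.46042344] [330.12374035 126.32693575]
```

View pics/z2b.png

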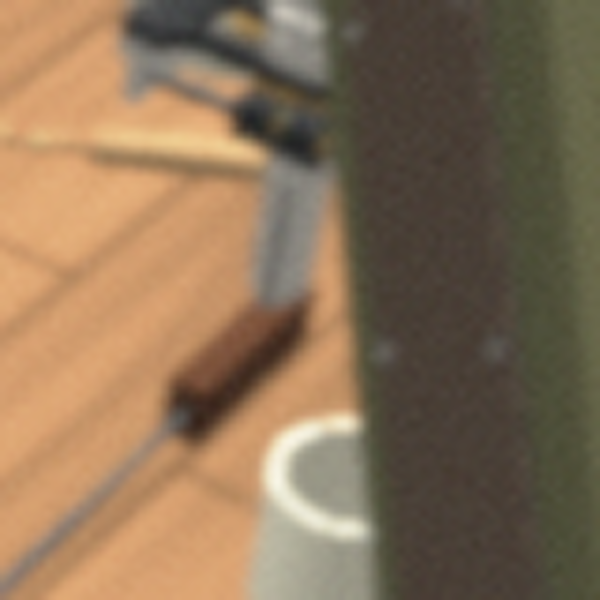

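```bash
python3 - <<'E'
from station import ctrl
from h import *
for n,rows in (("wrist1",(140,160,180)),("wrist2",(140,160,180,210))):
    im=cv2.imread(f"pics/{n}.png").astype(int)
    for r in rows: print(n,r,list(im[r-2:r+3,232:284].sum(2).mean(0).astype(int)))
a=cv2.imread("pics/wrist2.png")[100:300,150:350]
cv2.imwrite("pics/z2c.png",cv2.resize(a,(600,600),interpolation=cv2.INTER_CUBIC))
E
```

```text
wrist1 140 [np.int64(293), np.int64(300), np.int64(303), np.int64(304), np.int64(306), np.int64(312), np.int64(311), np.int64(317), np.int64(317), np.int64(315), np.int64(312), np.int64(307), np.int64(300), np.int64(279), np.int64(254), np.int64(213), np.int64(175), np.int64(162), np.int64(180), np.int64(184), np.int64(183), np.int64(185), np.int64(179), np.int64(183), np.int64(185), np.int64(183), np.int64(177), np.int64(183), np.int64(177), np.int64(179), np.int64(177), np.int64(192), np.int64(235), np.int64(283), np.int64(300), np.int64(305), np.int64(304), np.int64(307), np.int64(305), np.int64(309), np.int64(310), np.int64(311), np.int64(315), np.int64(314), np.int64(309), np.int64(300), np.int64(306), np.int64(297), np.int64(301), np.int64(300), np.int64(298), np.int64(299)]
wrist1 160 [np.int64(291), np.int64(294), np.int64(298), np.int64(302), np.int64(305), np.int64(310), np.int64(310), np.int64(313), np.int64(311), np.int64(313), np.int64(307), np.int64(306), np.int64(295), np.int64(287), np.int64(256), np.int64(222), np.int64(190), np.int64(172), np.int64(169), np.int64(16
[... 3743 characters left out ...]
nt64(287), np.int64(258), np.int64(234), np.int64(216), np.int64(191), np.int64(170), np.int64(168), np.int64(180), np.int64(194), np.int64(198), np.int64(202), np.int64(200), np.int64(195), np.int64(204), np.int64(203), np.int64(204), np.int64(195), np.int64(199), np.int64(201), np.int64(195), np.int64(199), np.int64(201), np.int64(201), np.int64(203), np.int64(194), np.int64(197), np.int64(199), np.int64(198), np.int64(196), np.int64(199), np.int64(195), np.int64(195), np.int64(196), np.int64(195), np.int64(186), np.int64(183), np.int64(187), np.int64(229), np.int64(284), np.int64(320), np.int64(331), np.int64(328), np.int64(327), np.int64(325), np.int64(327), np.int64(331), np.int64(332)]
```

View pics/z2c.png

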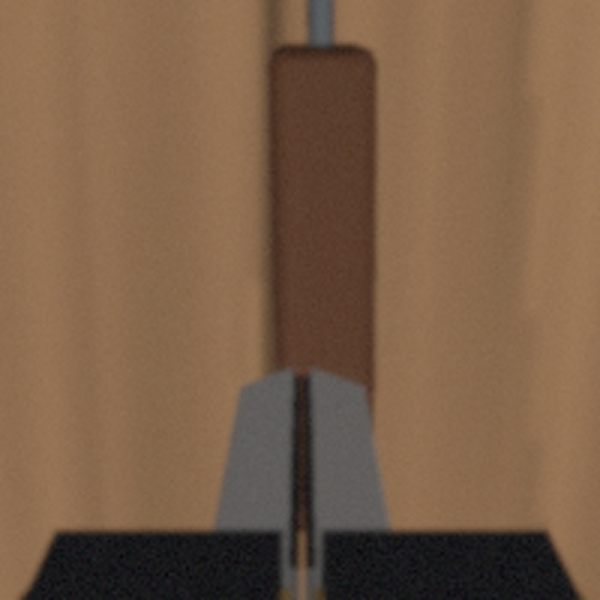

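The fingers look as if they ended above the handle even though the TCP reads z = 0.023. I'll open and check the fingertip height from the scene camera.

Call:
drive_tool --increments '[[[0, 0, 0], [0, 0, 0], 1], [[0, 0, 0], [0, 0, 0], 1], [[0, 0, 0], [0, 0, 0], 1], [[0, 0, 0], [0, 0, 0], 1], [[0, 0, 0], [0, 0, 0], 1], [[0, 0, 0], [0, 0, 0], 1]]'

```text
time_s: 5.32
ee_pos: [0.5355, -0.3689, 0.0233]
eef_rot: [-3.142, 0.0, 0.015]
force: [-1.4, 0.3, -0.2]
grip_width: 0.0574
```

```bash
python3 - <<'E'
from station import ctrl
from h import *
o=ctrl.get_obs(); print(o['ee_pos'],o['grip_width'],o['force'])
S=cal(ctrl,"scene")
im=ctrl.camera("scene")[:,:,::-1]; cv2.imwrite("pics/scene3.png",im)
cv2.imwrite("pics/z3.png",cv2.resize(im[60:160,260:390],(780,600),interpolation=cv2.INTER_CUBIC))
for dx in (-.047,.047):
  for z in (0,.006,.023,.045,.06): print(dx,z,(proj(S,[o['ee_pos'][0]+dx,-.369,z])-[260,60])*6)
cv2.imwrite("pics/wrist3.png",ctrl.camera("wrist")[:,:,::-1])
E
```

```text
[ 0.53546734 -0.36888555  0.02333398] 0.05744696317321225 [-1.42161496  0.31719074 -0.15210463]
-0.047 0 [449.22816813 503.88474999]
-0.047 0.006 [450.79078725 496.36989601]
-0.047 0.023 [455.27276465 474.81543954]
-0.047 0.045 [461.19560889 446.33165289]
-0.047 0.06 [465.31558214 426.51812504]
0.047 0 [321.85018737 443.44200705]
0.047 0.006 [322.97284448 435.96243307]
0.047 0.023 [326.19173342 414.51695555]
0.047 0.045 [330.44277445 386.19488333]
0.047 0.06 [333.39804705 366.50571935]
```

View pics/z3.png

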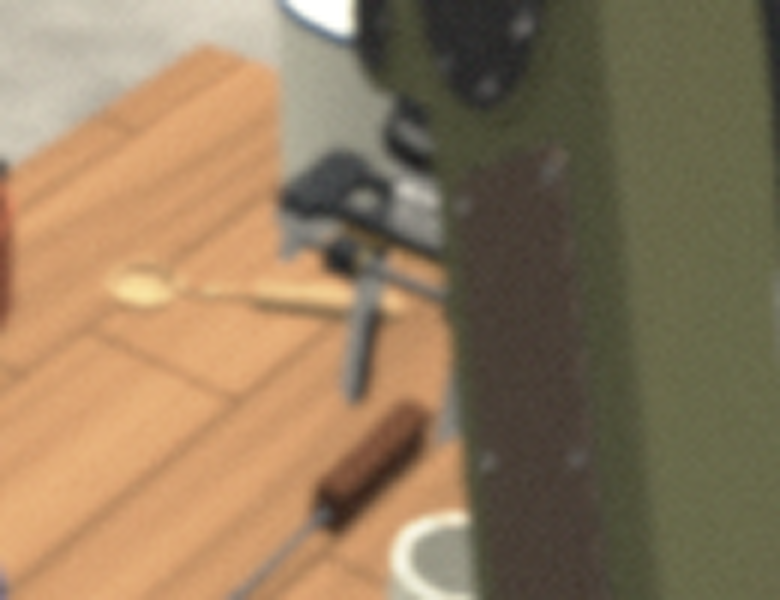

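View pics/wrist3.png

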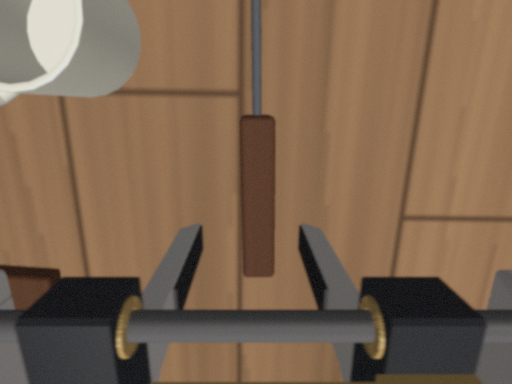

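The scene view puts the fingertip at crop (352,400), which is z ≈ 0.043. The wrist view agrees, at about 0.045. So the fingertips really stand about 20 mm behind the reported TCP, not 17 mm ahead. I'll go down in small steps and watch the force.

Call:
drive_tool --increments '[[[0, 0, 0], [0, 0, 8], 1], [[0, 0, 0], [0, 0, 8], 1], [[0, 0, 0], [0, 0, 4], 1], [[0, 0, 0], [0, 0, 0], 1]]'

```text
time_s: 5.92
ee_pos: [0.5353, -0.3688, 0.0028]
eef_rot: [-3.141, 0.001, 0.015]
force: [0.0, 0.2, -0.8]
grip_width: 0.0936
```

There's no contact with the TCP at 3 mm, which confirms the offset. I'll go a bit lower and grip.

Call:
drive_tool --increments '[[[0, 0, 0], [0, 0, 5], 1], [[0, 0, 0], [0, 0, 5], 1], [[0, 0, 0], [0, 0, 3], 1], [[0, 0, 0], [0, 0, 0], 0], [[0, 0, 0], [0, 0, 0], 0], [[0, 0, 0], [0, 0, 0], 0], [[0, 0, 0], [0, 0, 0], 0], [[0, 0, 0], [0, 0, 0], 0], [[0, 0, 0], [0, 0, 0], 0], [[0, 0, 0], [0, 0, 0], 0], [[0, 0, 0], [0, 0, 0], 0], [[0, 0, 0], [0, 0, 0], 0]]' --squeeze 50

```text
time_s: 7.42
ee_pos: [0.5355, -0.3689, -0.0096]
eef_rot: [3.142, -0.0, 0.015]
force: [1.1, -0.8, 0.0]
grip_width: 0.0219
```

The hook is held at 21.9 mm width. Next I'll refine the collar axis and the bowl from the first images.

```bash
cat > m.py <<'E'
from station import ctrl
from h import *
from scipy.optimize import least_squares
S,D=cal(ctrl,"scene"),cal(ctrl,"side")
def fit(pts):
    r=least_squares(lambda q:np.hypot(pts[:,0]-q[0],pts[:,1]-q[1])-q[2],[*pts.mean(0),.05],loss='soft_l1',f_scale=.002); return r.x,np.abs(r.fun).mean()
for n,C,c0 in (("scene",S,(166,209)),("side",D,(167,191))):
    im=cv2.imread(f"pics/{n}0.png"); hsv=cv2.cvtColor(im,cv2.COLOR_BGR2HSV)
    m=cv2.inRange(hsv,(100,60,50),(130,255,255))
    ys,xs=np.nonzero(m); k=(np.hypot(xs-c0[0],ys-c0[1])<30); xs,ys=xs[k],ys[k]
    P=np.array([onz(C,(x,y),.130)[:2] for x,y in zip(xs,ys)]); 
    print(n,"bowl",len(xs),fit(P))
    b=cv2.imread(f"pics/{n}0.png"); b[m>0]=(0,0,255)
    # collar
    mm=cv2.inRange(hsv,(0,0,175),(179,60,255)); 
    cc={"scene":(213,163),"side":(215,155)}[n]
    cv2.imwrite(f"pics/m_{n}.png",cv2.resize(np.hstack([b[120:270,90:270],cv2.cvtColor(mm,cv2.COLOR_GRAY2BGR)[120:270,90:270]]),(792,330),interpolation=cv2.INTER_NEAREST))
E
python3 m.py
```

```text
m.py:6: RuntimeWarning: Mean of empty slice.
  r=least_squares(lambda q:np.hypot(pts[:,0]-q[0],pts[:,1]-q[1])-q[2],[*pts.mean(0),.05],loss='soft_l1',f_scale=.002); return r.x,np.abs(r.fun).mean()
  ret = ret.dtype.type(ret / rcount)
Traceback (most recent call last):
  File "m.py", line 12, in <module>
    print(n,"bowl",len(xs),fit(P))
                           ~~~^^^
  File "m.py", line 6, in fit
    r=least_squares(lambda q:np.hypot(pts[:,0]-q[0],pts[:,1]-q[1])-q[2],[*pts.mean(0),.05],loss='soft_l1',f_scale=.002); return r.x,np.abs(r.fun).mean()
                                                                        ^^^^^^^^^^^^^^^^^^
TypeError: Value after * must be an iterable, not numpy.float64
```

```bash
sed -i 's/    m=cv2.inRange.*/    I=im.astype(int); m=((I[:,:,0]-I[:,:,2]>12)*255).astype(np.uint8)/; s/P=np.array/print(len(xs)); P=np.array/' m.py; sed -i 's/print(n,"bowl",len(xs),fit(P))/print(n,"bowl",fit(P) if len(P)>9 else None)/' m.py; python3 m.py
```

```text
22
scene bowl (array([0.62668191, 0.30599065, 0.04631333]), np.float64(0.0008833430568896771))
51
side bowl (array([0.63035993, 0.30402154, 0.04661779]), np.float64(0.001072722949921279))
```

View pics/m_scene.png

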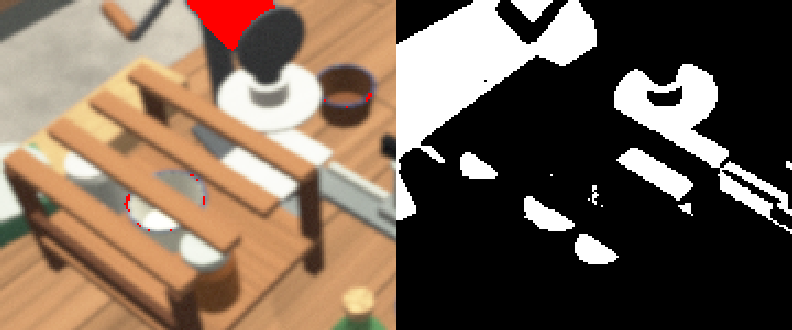

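View pics/m_side.png

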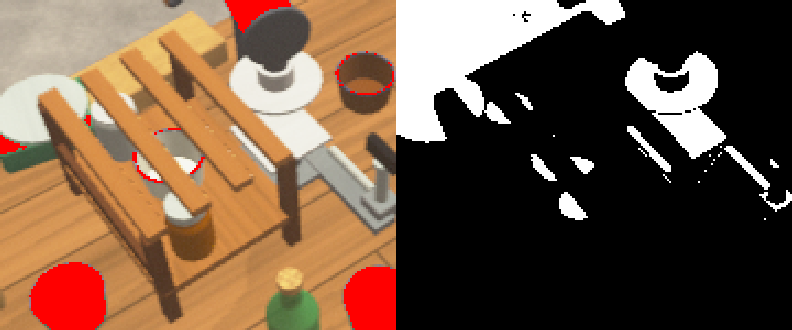

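```bash
cat > col.py <<'E'
from m import *
def edge(n,c,angs,rmax=35,r0=12):
    g=cv2.imread(f"pics/{n}0.png").astype(np.float32).min(2); out=[]
    for a in np.deg2rad(angs):
        r=np.arange(r0,rmax,.25); v=cv2.remap(g,(c[0]+r*np.cos(a)).astype(np.float32)[None],(c[1]+r*np.sin(a)).astype(np.float32)[None],cv2.INTER_LINEAR)[0]
        k=np.argmin(np.diff(v[::1],n=1)); k=next((i for i in range(4,len(v)) if v[i]<.72*np.median(v[:6])),None)
        if k: out.append((c[0]+r[k]*np.cos(a),c[1]+r[k]*np.sin(a)))
    return np.array(out)
for n,C,c,an in (("scene",S,(213,164),list(range(-20,40,6))+list(range(140,200,6))),("side",D,(215,156),range(-15,200,8))):
    e=edge(n,c,an)
    for z in (.17,.18,.19,.195):
        P=np.array([onz(C,p,z)[:2] for p in e]); print(n,z,len(e),np.round(fit(P)[0],4),np.round(fit(P)[1],4))
    b=cv2.imread(f"pics/{n}0.png"); b=cv2.resize(b[100:220,150:290],None,fx=4,fy=4)
    for p in e: cv2.circle(b,(int((p[0]-150)*4+2),int((p[1]-100)*4+2)),2,(0,0,255),-1)
    cv2.imwrite(f"pics/col_{n}.png",b)
E
python3 col.py
```

```text
22
scene bowl (array([0.62668191, 0.30599065, 0.04631333]), np.float64(0.0008833430568896771))
51
side bowl (array([0.63035993, 0.30402154, 0.04661779]), np.float64(0.001072722949921279))
scene 0.17 20 [0.6294 0.1184 0.066 ] 0.0018
scene 0.18 20 [0.6211 0.1258 0.0651] 0.0017
scene 0.19 20 [0.6128 0.1331 0.0642] 0.0017
scene 0.195 20 [0.6087 0.1368 0.0637] 0.0017
side 0.17 26 [0.6317 0.1241 0.0652] 0.0007
side 0.18 26 [0.6233 0.1288 0.0645] 0.0007
side 0.19 26 [0.6149 0.1336 0.0638] 0.0007
side 0.195 26 [0.6107 0.136  0.0635] 0.0007
```

View pics/col_side.png

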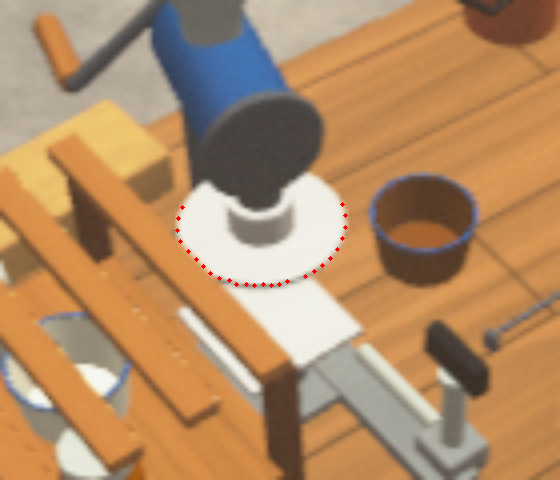

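View pics/col_scene.png

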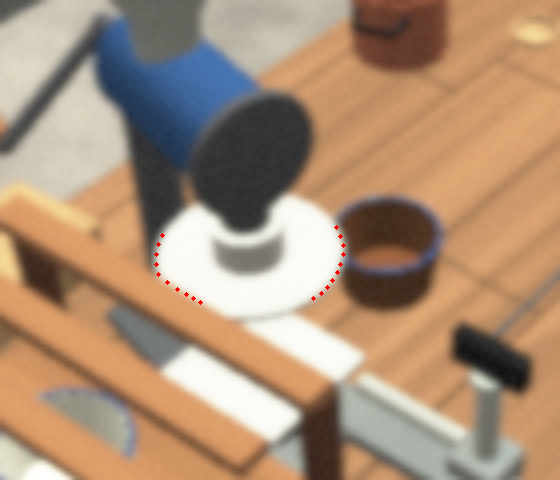

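```bash
python3 - <<'E'
from m import *
f=lambda p:(p[0]/4+150,p[1]/4+100)
print("side R",onz(D,f((362,328)),.072),"F",onz(D,f((300,366)),.072))
print("scene R",onz(S,f((362,353)),.072),"F",onz(S,f((270,440)),.072))
print("rack post front near, side",onz(D,f((285,470)),.0),)
print("knob top S",onz(S,f((491,356)),.150),"D",onz(D,f((456,357)),.150))
for n,C,e1,e2 in (("S",S,(455,340),(527,375)),("D",D,(428,340),(487,380))): print(n,onz(C,f(e1),.135),onz(C,f(e2),.135))
E
```

```text
22
scene bowl (array([0.62668191, 0.30599065, 0.04631333]), np.float64(0.0008833430568896771))
51
side bowl (array([0.63035993, 0.30402154, 0.04661779]), np.float64(0.001072722949921279))
side R [0.56438309 0.07614203 0.072     ] F [0.56088221 0.13949501 0.072     ]
scene R [0.56270443 0.07718565 0.072     ] F [0.55683994 0.18361234 0.072     ]
rack post front near, side [0.52729219 0.18020983 0.        ]
knob top S [0.44331758 0.07759063 0.15      ] D [0.44647642 0.07303818 0.15      ]
S [0.48036194 0.06994509 0.135     ] [0.42160015 0.06439577 0.135     ]
D [0.48161332 0.07240193 0.135     ] [0.42465267 0.05982014 0.135     ]
```

The platform centre comes out at about (0.6155, 0.133), agreeing from two platform corners and the collar axis. The bowl is at (0.6285, 0.305) with rim radius 46.5 mm, which fits. Lifting the hook now.

Call:
drive_tool --increments '[[[0, 0, 0], [0, 0, -10], 0], [[0, 0, 0], [0, 0, -20], 0], [[0, 0, 0], [0, 0, -30], 0], [[0, 0, 0], [0, 0, -30], 0], [[0, 0, 0], [0, 0, -30], 0], [[0, 0, 0], [0, 0, -20], 0], [[0, 0, 0], [0, 0, -10], 0], [[0, 0, 0], [0, 0, 0], 0]]'

```text
time_s: 8.43
ee_pos: [0.5356, -0.369, 0.1412]
eef_rot: [3.141, -0.001, 0.015]
force: [-0.7, -0.2, -2.2]
grip_width: 0.0216
```

```bash
python3 - <<'E'
from station import ctrl
from h import *
o=ctrl.get_obs(); print(o['ee_pos'],o['eef_rot'],o['grip_width'],o['force'])
ims=[]
for n in ["scene","side"]:
    im=ctrl.camera(n)[:,:,::-1]; cv2.imwrite(f"pics/{n}4.png",im)
    ims.append(cv2.resize(im[100:230,180:330],(390,338),interpolation=cv2.INTER_CUBIC))
    print([np.round(proj(cal(ctrl,n),o['ee_pos']+[-.005,.333,.0096]),1)])
cv2.imwrite("pics/z4.png",np.hstack(ims))
im=ctrl.camera("wrist")[:,:,::-1]; cv2.imwrite("pics/wrist4.png",im)
E
```

```text
[ 0.53558501 -0.36903784  0.14122925] [ 3.14080127e+00 -9.47355818e-04  1.46615650e-02] 0.021551046837958797 [-0.74778436 -0.21830983 -2.21320181]
[array([272.9, 154. ])]
[array([275.2, 156.9])]
```

View pics/z4.png

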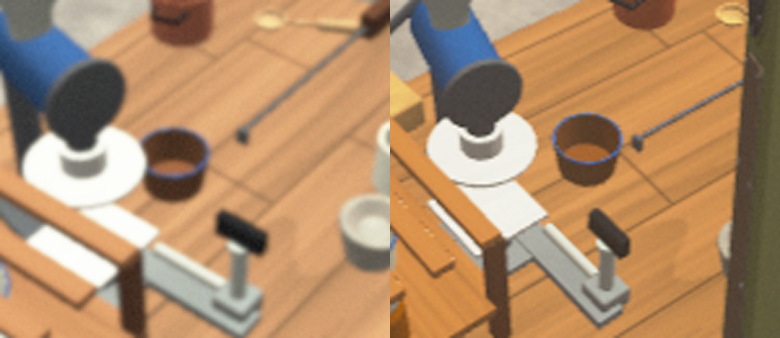

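View pics/wrist4.png

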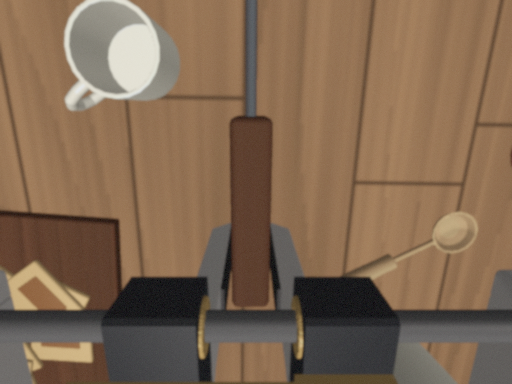

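The hook is held level. The predicted tip pixels, (273,154) and (275,157), match what's seen, so the tip is at TCP + (-0.005, 0.333, 0.0096). Moving to the bowl's line and into the rack above the rim.

Call:
drive_tool --increments '[[[0, 0, 0], [25, 0.4, 3], 0], [[0, 0, 0], [35, 0.5, 3], 0], [[0, 0, 0], [36.5, 0.5, 3], 0], [[0, 0, 0], [0.3, -20, 0], 0], [[0, 0, 0], [0.5, -35, 0], 0], [[0, 0, 0], [0.5, -35, 0], 0], [[0, 0, 0], [0.5, -35, 0], 0], [[0, 0, 0], [0.5, -35, 0], 0], [[0, 0, 0], [0.5, -35, 0], 0], [[0, 0, 0], [0.4, -25, 0], 0], [[0, 0, 0], [0, 0, 0], 0]]'

```text
time_s: 9.95
ee_pos: [0.632, -0.1475, 0.1311]
eef_rot: [-3.141, 0.001, 0.017]
force: [-0.9, -0.0, -1.8]
grip_width: 0.0218
```

Call:
drive_tool --increments '[[[0, 0, 0], [0.4, -25, 0], 0], [[0, 0, 0], [0.4, -25, 0], 0], [[0, 0, 0], [0.4, -25, 0], 0], [[0, 0, 0], [0.4, -20, 0], 0], [[0, 0, 0], [0, -5, 0], 0], [[0, 0, 0], [0, 0, 0], 0]]'

```text
time_s: 10.7
ee_pos: [0.6321, -0.049, 0.1313]
eef_rot: [3.141, 0.0, 0.015]
force: [0.4, 0.4, -1.6]
grip_width: 0.0215
```

```bash
cat > look.py <<'E'
import sys
from station import ctrl
from h import *
k=sys.argv[1]; o=ctrl.get_obs(); print(o['time_s'],o['ee_pos'],o['eef_rot'],o['grip_width'],o['force'])
x0,y0,w,h=[int(a) for a in sys.argv[2:6]] if len(sys.argv)>5 else (90,110,180,150)
ims=[]
for n in ["scene","side"]:
    im=ctrl.camera(n)[:,:,::-1]; cv2.imwrite(f"pics/{n}{k}.png",im)
    ims.append(cv2.resize(im[y0:y0+h,x0:x0+w],(390,int(390*h/w)),interpolation=cv2.INTER_CUBIC))
    t=proj(cal(ctrl,n),o['ee_pos']+[-.005,.333,.0096]); print(n,"tip px",t,"crop",(t-[x0,y0])*390/w)
cv2.imwrite(f"pics/z{k}.png",np.hstack(ims))
E
python3 look.py 5
```

```text
10.7 [ 0.63209149 -0.04903274  0.13129822] [3.14147574e+00 7.43970477e-05 1.47672172e-02] 0.021546821063193916 [ 0.43406726  0.36879921 -1.56713007]
scene tip px [170.34138816 202.57446348] crop [174.07300768 200.57800421]
side tip px [172.07044742 185.12059641] crop [177.81930274 162.76129222]
```

View pics/z5.png

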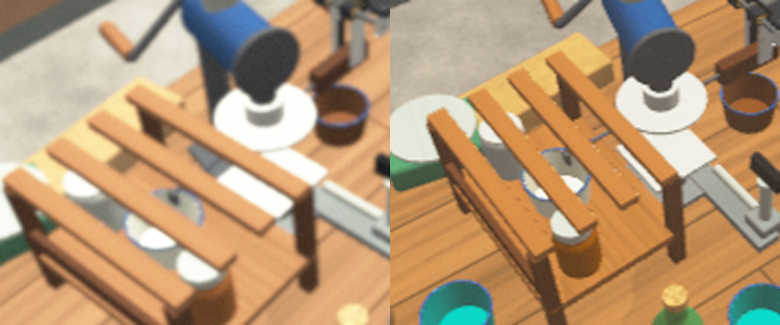

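The tip is seen in the bowl's mouth at scene crop (174,198) and side crop (177,158). Lowering it 20 mm into the bowl.

Call:
drive_tool --increments '[[[0, 0, 0], [0, 0, 8], 0], [[0, 0, 0], [0, 0, 6], 0], [[0, 0, 0], [0, 0, 5], 0], [[0, 0, 0], [0, 0, 0], 0]]'

```text
time_s: 11.3
ee_pos: [0.6319, -0.0489, 0.1118]
eef_rot: [-3.141, 0.001, 0.015]
force: [-0.5, 0.2, -1.8]
grip_width: 0.0212
```

Call:
drive_tool --increments '[[[0, 0, 0], [-0.1, 6, 0], 0], [[0, 0, 0], [-0.1, 8, 0], 0], [[0, 0, 0], [-0.5, 8, 0], 0], [[0, 0, 0], [-0.8, 9, 0], 0], [[0, 0, 0], [-0.8, 9, 0], 0], [[0, 0, 0], [-0.8, 9, 0], 0], [[0, 0, 0], [-0.8, 9, 0], 0], [[0, 0, 0], [-0.8, 8, 0], 0], [[0, 0, 0], [-0.6, 6, 0], 0], [[0, 0, 0], [-0.4, 4, 0], 0], [[0, 0, 0], [0, 0, 0], 0]]'

```text
time_s: 12.68
ee_pos: [0.6275, -0.1252, 0.1124]
eef_rot: [3.141, -0.0, 0.014]
force: [-0.8, 0.4, -1.2]
grip_width: 0.0215
```

```bash
python3 look.py 6
```

```text
12.675 [ 0.62748415 -0.12519626  0.11236172] [ 3.14141639e+00 -4.69116010e-05  1.44813139e-02] 0.021453255062682187 [-0.83217563  0.43795704 -1.15961432]
scene tip px [193.25567764 192.0822003 ] crop [223.7206349  177.84476731]
side tip px [195.14712727 178.95088358] crop [227.81877575 149.39358108]
```

View pics/z6.png

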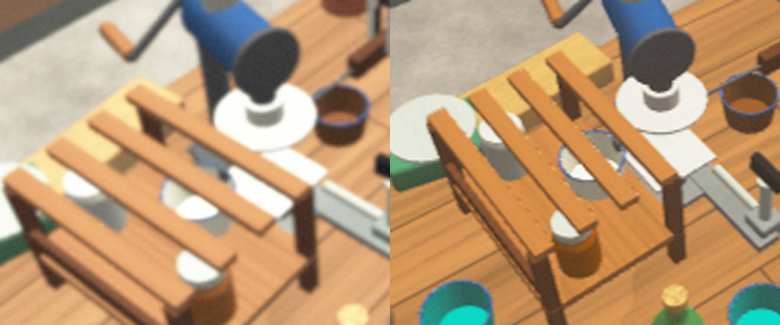

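The bowl is following, its rim now at side crop (592,157). Continuing onto the platform.

Call:
drive_tool --increments '[[[0, 0, 0], [-0.4, 5, 0], 0], [[0, 0, 0], [-0.6, 8, 0], 0], [[0, 0, 0], [-0.6, 8, 0], 0], [[0, 0, 0], [-0.6, 8, 0], 0], [[0, 0, 0], [-0.6, 8, 0], 0], [[0, 0, 0], [-0.6, 8, 0], 0], [[0, 0, 0], [-0.6, 8, 0], 0], [[0, 0, 0], [-0.6, 8, 0], 0], [[0, 0, 0], [-0.6, 8, 0], 0], [[0, 0, 0], [-0.6, 8, 0], 0], [[0, 0, 0], [-0.6, 8, 0], 0], [[0, 0, 0], [-0.5, 7, 0], 0], [[0, 0, 0], [-0.4, 5, 0], 0], [[0, 0, 0], [-0.3, 4, 0], 0], [[0, 0, 0], [-0.2, 3, 0], 0], [[0, 0, 0], [0, 1, 0], 0], [[0, 0, 0], [0, 0, 0], 0]]'

```text
time_s: 14.9
ee_pos: [0.6212, -0.23, 0.1123]
eef_rot: [-3.142, 0.0, 0.015]
force: [-0.4, 1.1, -1.2]
grip_width: 0.0216
```

```bash
python3 look.py 7 120 110 180 150
```

```text
14.9 [ 0.62124196 -0.22995644  0.11234123] [-3.14151828e+00  8.29494853e-06  1.47116907e-02] 0.02161743774983025 [-0.37223873  1.08274192 -1.22892494]
scene tip px [220.61052142 173.04447342] crop [217.98946308 136.59635907]
side tip px [224.18267584 165.68885221] crop [225.72913099 120.65917978]
```

View pics/z7.png

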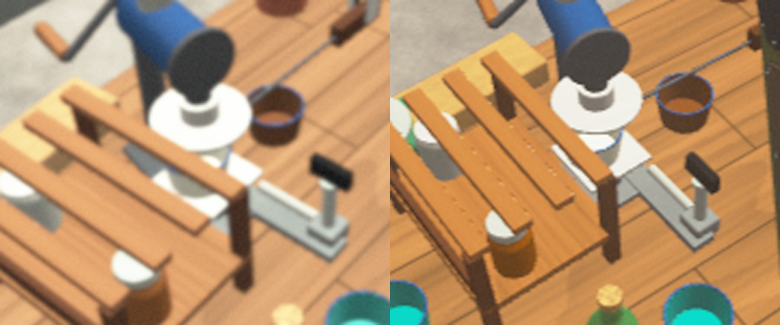

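Call:
drive_tool --increments '[[[0, 0, 0], [-0.2, 3, 0], 0], [[0, 0, 0], [-0.2, 3, 0], 0], [[0, 0, 0], [-0.1, 2, 0], 0], [[0, 0, 0], [0, 0, 0], 0]]'

```text
time_s: 15.5
ee_pos: [0.6208, -0.2383, 0.1123]
eef_rot: [3.142, 0.0, 0.014]
force: [-0.4, 0.4, -1.8]
grip_width: 0.0216
```

```bash
python3 look.py 8 160 120 110 90; python3 - <<'E'
from station import ctrl
from h import *
S,D=cal(ctrl,"scene"),cal(ctrl,"side")
for n,C in (("scene",S),("side",D)):
    I=cv2.imread(f"pics/{n}8.png").astype(int); m=I[:,:,0]-I[:,:,2]>8
    c=proj(C,[.6155,.133,.127]); ys,xs=np.nonzero(m); k=np.hypot(xs-c[0],ys-c[1])<30
    P=np.array([onz(C,p,.126)[:2] for p in zip(xs[k],ys[k])])
    d=np.hypot(P[:,0]-.6155,P[:,1]-.133); P=P[(d>.03)&(d<.065)]
    print(n,len(P)); 
    from scipy.optimize import least_squares
    if len(P)>5:
        r=least_squares(lambda q:np.hypot(P[:,0]-q[0],P[:,1]-q[1])-.0468,[.6155,.133],loss='soft_l1',f_scale=.002); print(r.x,np.abs(r.fun).mean(),P.min(0),P.max(0))
E
```

```text
15.5 [ 0.6208078  -0.23828263  0.11231765] [3.14151152e+00 2.88210264e-05 1.44275744e-02] 0.021594791397937484 [-0.44735981  0.38980228 -1.81344324]
scene tip px [222.65381158 171.60811525] crop [222.13624107 182.9742268 ]
side tip px [226.40933743 164.66007052] crop [235.45128724 158.34025002]
scene 13
[0.61946598 0.14005913] 0.0011515590153553983 [0.57233106 0.10908537] [0.58485682 0.13524791]
side 24
[0.62482444 0.13484758] 0.0012250237781430732 [0.57533444 0.0980752 ] [0.59588494 0.15685782]
```

View pics/z8.png

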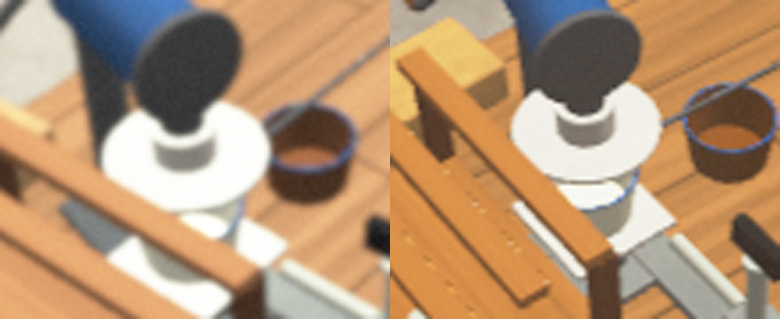

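By the partial rim arc, the bowl stands about 7 mm from the platform centre, roughly +6 in x and +3 in y, which is inside the 15 mm limit. I'll ease the tip off the wall, lift it clear and check before withdrawing.

Call:
drive_tool --increments '[[[0, 0, 0], [0, -4, 0], 0], [[0, 0, 0], [0, -3, 0], 0], [[0, 0, 0], [0, 0, -6], 0], [[0, 0, 0], [0, 0, -8], 0], [[0, 0, 0], [0, 0, -5], 0], [[0, 0, 0], [0, 10, 0], 0], [[0, 0, 0], [0, 20, 0], 0], [[0, 0, 0], [0, 30, 0], 0], [[0, 0, 0], [0, 35, 0], 0], [[0, 0, 0], [0, 35, 0], 0], [[0, 0, 0], [0, 20, 0], 0], [[0, 0, 0], [0, 0, 0], 0]]'

```text
time_s: 17.1
ee_pos: [0.6219, -0.3834, 0.1303]
eef_rot: [-3.141, 0.001, 0.012]
force: [-0.1, 0.9, -2.3]
grip_width: 0.0217
```

```bash
python3 look.py 9 160 120 110 90
```

```text
17.1 [ 0.62193827 -0.3833996   0.13029524] [-3.14120913e+00  9.08180166e-04  1.20622745e-02] 0.021678571383264133 [-0.11297456  0.89562991 -2.28671718]
scene tip px [253.7229236  142.63621721] crop [332.29036549  80.2556792 ]
side tip px [262.25332865 142.00727949] crop [362.53452887  78.02580911]
```

View pics/z9.png

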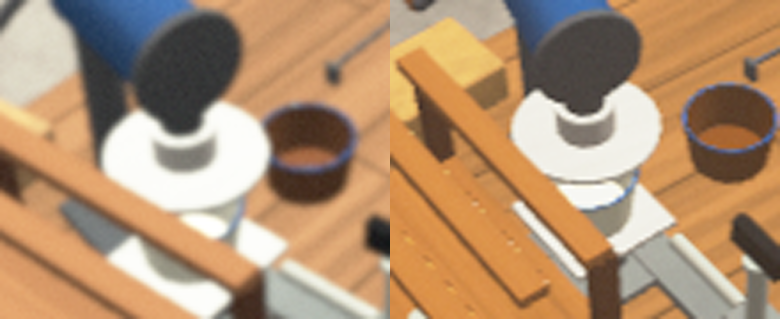

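The bowl is standing undisturbed. Now the hook goes down on the table.

Call:
drive_tool --increments '[[[0, 0, 0], [-20, 0, 0], 0], [[0, 0, 0], [-30, 0, 10], 0], [[0, 0, 0], [-30, 0, 20], 0], [[0, 0, 0], [0, 0, 30], 0], [[0, 0, 0], [0, 0, 30], 0], [[0, 0, 0], [0, 0, 25], 0], [[0, 0, 0], [0, 0, 14], 0], [[0, 0, 0], [0, 0, 6], 0], [[0, 0, 0], [0, 0, 3], 0], [[0, 0, 0], [0, 0, 0], 0]]'

```text
time_s: 18.45
ee_pos: [0.5432, -0.3823, -0.0061]
eef_rot: [3.141, -0.001, 0.015]
force: [-0.6, 0.6, -1.8]
grip_width: 0.0215
```

Call:
drive_tool --increments '[[[0, 0, 0], [0, 0, 2], 0], [[0, 0, 0], [0, 0, 1], 0], [[0, 0, 0], [0, 0, 0], 1], [[0, 0, 0], [0, 0, 0], 1], [[0, 0, 0], [0, 0, 0], 1], [[0, 0, 0], [0, 0, 0], 1], [[0, 0, 0], [0, 0, 0], 1], [[0, 0, 0], [0, 0, 0], 1], [[0, 0, 0], [0, 0, 0], 1], [[0, 0, 0], [0, 0, -20], 1], [[0, 0, 0], [0, 0, -50], 1], [[0, 0, 0], [0, 0, -60], 1], [[0, 0, 0], [0, 0, -60], 1], [[0, 0, 0], [0, 0, -60], 1]]'

```text
time_s: 20.2
ee_pos: [0.5426, -0.3819, 0.2443]
eef_rot: [3.141, -0.001, 0.015]
force: [0.4, -0.0, 0.3]
grip_width: 0.0943
```

```bash
python3 look.py 10 200 90 180 150; python3 - <<'E'
from station import ctrl
import cv2
cv2.imwrite("pics/wrist10.png",ctrl.camera("wrist")[:,:,::-1])
E
```

```text
20.2 [ 0.54260445 -0.38187945  0.24426334] [ 3.14055282e+00 -1.31132304e-03  1.47342495e-02] 0.09426758971925955 [ 0.37049117 -0.02295266  0.2796941 ]
scene tip px [275.10941445 122.95440356] crop [162.73706464  71.40120772]
side tip px [279.04886991 129.98968115] crop [171.27255148  86.64430916]
```

View pics/z10.png

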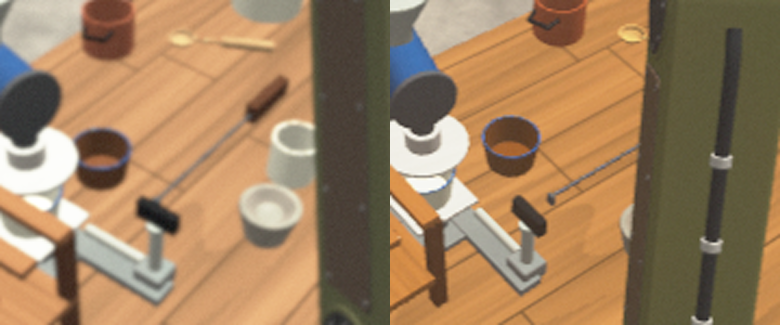

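View pics/wrist10.png

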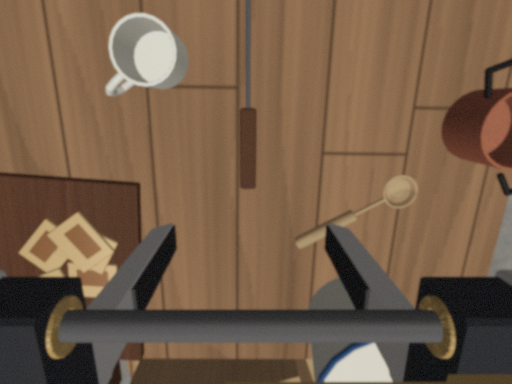

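The hook lies flat with its tip about 0.2 m from the platform axis. Moving above the knob and turning the jaws across it.

Call:
drive_tool --increments '[[[0, 0, 0], [-8.3, -44.8, 0], 1], [[0, 0, 0], [-8.3, -44.8, 0], 1], [[0, 0, 0], [-8.3, -44.8, 0], 1], [[0, 0, 0], [-8.3, -44.8, 0], 1], [[0, 0, 0], [-8.3, -44.8, 0], 1], [[0, 0, 0], [-8.3, -44.8, 0], 1], [[0, 0, 0], [-8.3, -44.8, 0], 1], [[0, 0, 0], [-8.3, -44.8, 0], 1], [[0, 0, 0], [-8.3, -44.8, 0], 1], [[0, 0, 0], [-8.3, -44.8, 0], 1], [[0, 0, -10.48], [0, 0, 0], 1], [[0, 0, -10.48], [0, 0, 0], 1], [[0, 0, -10.48], [0, 0, 0], 1], [[0, 0, -10.48], [0, 0, 0], 1], [[0, 0, -10.48], [0, 0, 0], 1], [[0, 0, -10.48], [0, 0, 0], 1], [[0, 0, -10.48], [0, 0, 0], 1], [[0, 0, -10.48], [0, 0, 0], 1], [[0, 0, -10.48], [0, 0, 0], 1], [[0, 0, 0], [0, 0, 0], 1]]'

```text
time_s: 22.85
ee_pos: [0.453, 0.0645, 0.24]
eef_rot: [-3.141, -0.0, 1.66]
force: [1.1, 0.8, -0.0]
grip_width: 0.0942
```

```bash
python3 - <<'E'
from station import ctrl
from h import *
o=ctrl.get_obs(); print(o['time_s'],o['ee_pos'],o['eef_rot'],o['qpos'])
W=cal(ctrl,"wrist")
im=ctrl.camera("wrist")[:,:,::-1]; cv2.imwrite("pics/wrist11.png",im)
# dark knob blob
g=im.max(2); print(proj(W,[.4525,.065,.15]))
E
```

```text
22.85 [0.45297719 0.0645015  0.24003553] [-3.14081921e+00 -2.75131726e-05  1.65974630e+00] [ 6.13623215e-02  4.95783294e-02  1.68107058e+00  6.24682486e-06
  1.41171765e+00 -1.59838499e+00]
[251.48782541 190.37721562]
```

View pics/wrist11.png

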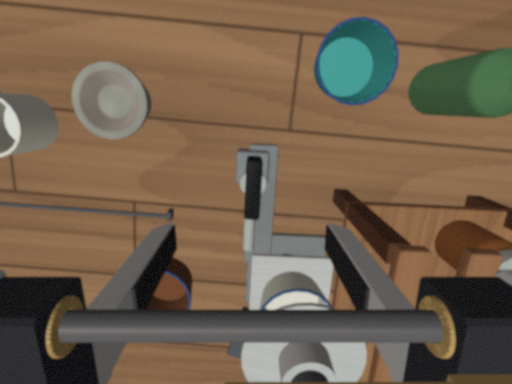

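The wrist view shows the knob bar between about (254,157) and (252,219), with the bowl at (296,295) under the collar at (305,360).

```bash
python3 - <<'E'
from station import ctrl
from h import *
W=cal(ctrl,"wrist"); im=cv2.imread("pics/wrist11.png")
m=((im.max(2)<45)*255).astype(np.uint8); m[:150]=0;m[226:]=0;m[:,:235]=0;m[:,275:]=0
cs,_=cv2.findContours(m,cv2.RETR_EXTERNAL,cv2.CHAIN_APPROX_NONE); c=max(cs,key=cv2.contourArea)
r=cv2.minAreaRect(c); b=cv2.boxPoints(r); print(r,cv2.contourArea(c)); 
P=[onz(W,p,.150)[:2] for p in b]; print(np.round(P,4), np.mean(P,0))
# platform corners guess
f=cv2.resize(im[220:384,200:400],(800,656)); cv2.imwrite("pics/z11.png",f[:600])
E
```

```text
((252.82754516601562, 187.36297607421875), (13.213404655456543, 61.07358932495117), 2.935673236846924) 694.5
[[0.4815 0.0606]
 [0.4196 0.0587]
 [0.4192 0.0713]
 [0.4811 0.0739]] [0.4503212  0.06609216]
```

View pics/z11.png

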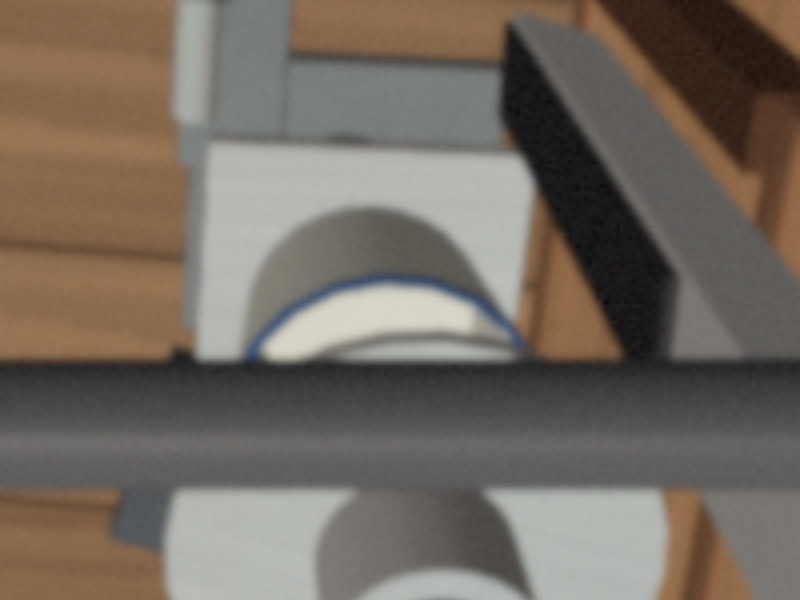

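```bash
python3 - <<'E'
from station import ctrl
from h import *
W=cal(ctrl,"wrist"); f=lambda p:(p[0]/4+200,p[1]/4+220)
A=onz(W,f((208,143)),.072);B=onz(W,f((527,152)),.072); print("corners",A,B,np.linalg.norm(A-B))
u=(B-A)/np.linalg.norm(B-A); n=np.array([u[1],-u[0],0]); n=n if n[0]>0 else -n
print("centre",(A+B)/2+n*.055,"yaw",np.arctan2(n[1],n[0]))
foot=onz(W,f((372,207)),.072); print("foot near",foot,"-> c",foot+[.04,0,0])
from scipy.optimize import least_squares
P=np.array([onz(W,f(p),.127)[:2] for p in ((250,350),(275,325),(320,297),(360,283),(400,279),(440,287),(480,307),(510,335))])
r=least_squares(lambda q:np.hypot(P[:,0]-q[0],P[:,1]-q[1])-.047,[.615,.133]); print("rim c",r.x,np.abs(r.fun).max())
E
```

```text
corners [0.56340422 0.075336   0.072     ] [0.55774819 0.18115793 0.072     ] 0.1059729718788935
centre [0.61549781 0.13118245 0.072     ] yaw 0.05339772645946312
foot near [0.58242555 0.13237411 0.072     ] -> c [0.62242555 0.13237411 0.072     ]
rim c [0.62177849 0.13344849] 0.0008473442512846319
```

The bowl centre is at (0.622, 0.133) and the platform centre at (0.6155, 0.131), a 7 mm offset, which is fine. Descending onto the knob.

Call:
drive_tool --increments '[[[0, 0, 2.5], [0.8, -1.4, 30], 1], [[0, 0, 0], [0, 0, 40], 1], [[0, 0, 0], [0, 0, 35], 1], [[0, 0, 0], [0, 0, 20], 1], [[0, 0, 0], [0, 0, 10], 1], [[0, 0, 0], [0, 0, 2], 1], [[0, 0, 0], [0, 0, 0], 0], [[0, 0, 0], [0, 0, 0], 0], [[0, 0, 0], [0, 0, 0], 0], [[0, 0, 0], [0, 0, 0], 0], [[0, 0, 0], [0, 0, 0], 0], [[0, 0, 0], [0, 0, 0], 0], [[0, 0, 0], [0, 0, 0], 0], [[0, 0, 0], [0, 0, 0], 0], [[0, 0, 0], [0, 0, 0], 0], [[0, 0, 0], [0, 0, 0], 0]]' --squeeze 35

```text
time_s: 24.9
ee_pos: [0.4519, 0.0669, 0.1034]
eef_rot: [3.141, -0.003, 1.617]
force: [-0.5, 15.2, -0.1]
grip_width: 0.0161
```

```bash
python3 look.py 12 160 120 150 120; python3 - <<'E'
from station import ctrl
import cv2
cv2.imwrite("pics/wrist12.png",ctrl.camera("wrist")[:,:,::-1]); print(ctrl.get_obs()['moment'])
E
```

```text
24.9 [0.45185141 0.06686318 0.10339552] [ 3.14141585e+00 -3.10570848e-03  1.61717534e+00] 0.016102423367027097 [-0.47467672 15.244847   -0.0538483 ]
scene tip px [186.19952017 276.70383486] crop [ 68.11875245 407.42997062]
side tip px [168.81575586 251.66457504] crop [ 22.92096523 342.32789509]
[ 2.75945175  0.00643922 -0.10057892]
```

View pics/z12.png

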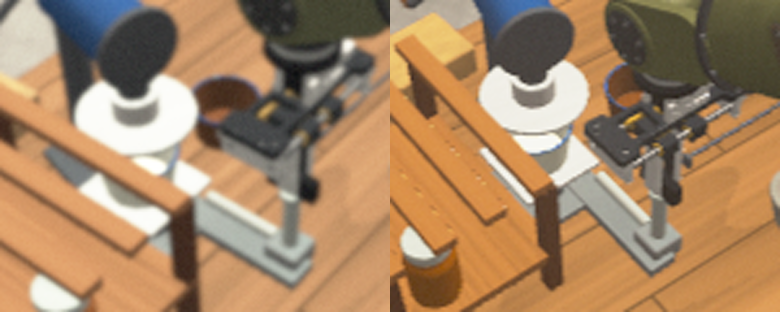

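View pics/wrist12.png

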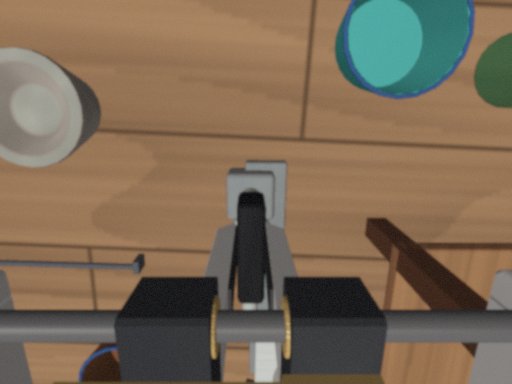

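The knob is gripped at 16.1 mm, with a 15 N side load because the knob sits about 2 mm to +y. I'll centre and start turning clockwise.

Call:
drive_tool --increments '[[[0, 0, 0], [1.9, 0, 0], 0], [[0, 0, 0], [0, 0, 0], 0], [[0, 0, 8], [0, 0, 0], 0], [[0, 0, 10], [0, 0, 0], 0], [[0, 0, 8], [0, 0, 0], 0], [[0, 0, 4], [0, 0, 0], 0], [[0, 0, 0], [0, 0, 0], 0]]'

```text
time_s: 25.92
ee_pos: [0.4521, 0.0679, 0.1034]
eef_rot: [-3.141, -0.002, 1.093]
force: [1.4, 8.0, -1.0]
grip_width: 0.0156
```

Call:
drive_tool --increments '[[[0, 0, 6], [1.0, 0, 0], 0], [[0, 0, 10], [0, 0, 0], 0], [[0, 0, 10], [0, 0, 0], 0], [[0, 0, 10], [0, 0, 0], 0], [[0, 0, 10], [0, 0, 0], 0], [[0, 0, 6], [0, 0, 0], 0], [[0, 0, 0], [0, 0, 0], 0]]'

```text
time_s: 26.8
ee_pos: [0.4534, 0.0689, 0.1034]
eef_rot: [-3.14, -0.003, 0.185]
force: [9.2, 7.9, -6.8]
grip_width: 0.016
```

```bash
python3 look.py 13 160 120 150 120
```

```text
26.8 [0.45339145 0.06886849 0.10343108] [-3.14023165e+00 -3.05201097e-03  1.84526978e-01] 0.015976009190853246 [ 9.21364625  7.8573833  -6.76508727]
scene tip px [185.10455168 276.91089855] crop [ 65.27183438 407.96833623]
side tip px [167.89206222 251.63583813] crop [ 20.51936178 342.25317914]
```

View pics/z13.png

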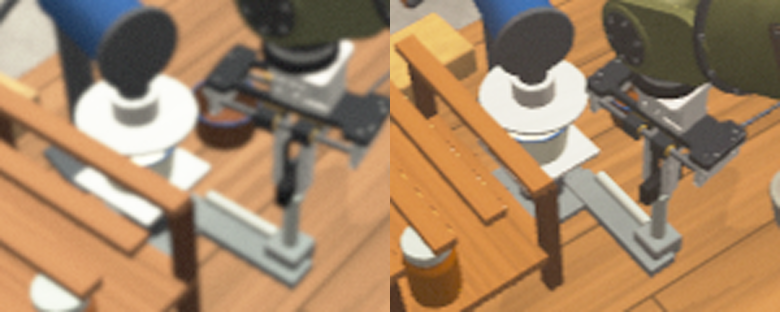

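Call:
drive_tool --increments '[[[0, 0, 6], [1.2, -0.8, 0], 0], [[0, 0, 10], [0, 0, 0], 0], [[0, 0, 10], [0, 0, 0], 0], [[0, 0, 10], [0, 0, 0], 0], [[0, 0, 10], [0, 0, 0], 0], [[0, 0, 4], [0, 0, 0], 0], [[0, 0, 0], [0, 0, 0], 0]]'

```text
time_s: 27.78
ee_pos: [0.4549, 0.0686, 0.1034]
eef_rot: [-3.14, -0.003, -0.688]
force: [13.1, -3.1, -9.5]
grip_width: 0.0159
```

```bash
python3 look.py 14 160 120 150 120;python3 - <<'E'
from station import ctrl
import cv2
cv2.imwrite("pics/wrist14.png",ctrl.camera("wrist")[:,:,::-1]); print(ctrl.get_obs()['qpos'])
E
```

```text
27.775 [0.45492865 0.06855657 0.10342895] [-3.13953661 -0.00321376 -0.68771144] 0.015902543930114633 [13.09447695 -3.11456483 -9.50163835]
scene tip px [184.75009789 276.44158638] crop [ 64.35025452 406.74812459]
side tip px [167.71833211 251.18273891] crop [ 20.06766348 341.07512115]
[ 7.03373528e-02  1.86152146e-01  1.86063469e+00 -7.52325242e-04
  1.09107183e+00  7.57549360e-01]
```

View pics/z14.png

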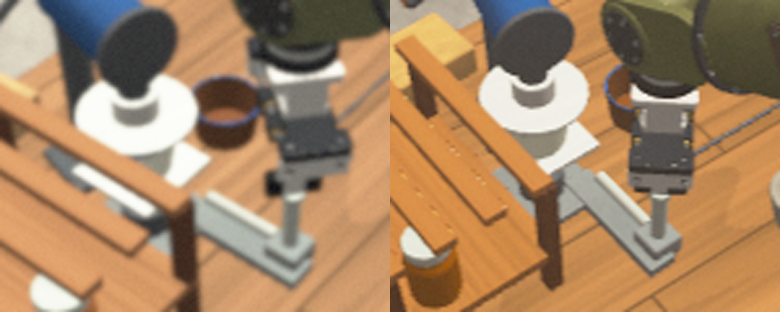

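View pics/wrist14.png

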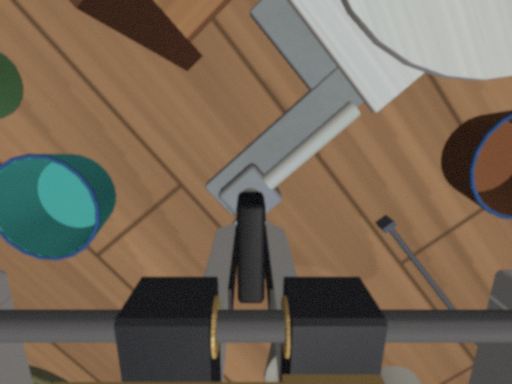

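Turned 2.305 rad, about 34.6 mm of rise. The collar still looks as it did at the start. I'll set up a subpixel measure of collar lift against a reference image.

```bash
cat > lift.py <<'E'
import sys
from station import ctrl
from h import *
def edges(img,c,angs,r0=14,rmax=34):
    g=cv2.GaussianBlur(img.astype(np.float32).min(2),(0,0),.7); out=[]
    for a in np.deg2rad(angs):
        r=np.arange(r0,rmax,.1); v=cv2.remap(g,(c[0]+r*np.cos(a)).astype(np.float32)[None],(c[1]+r*np.sin(a)).astype(np.float32)[None],cv2.INTER_LINEAR)[0]
        th=.75*np.median(v[:20]); k=np.where(v<th)[0]
        out.append(r[k[0]] if len(k) else np.nan)
    return np.array(out)
ANG={"scene":list(range(-25,35,4))+list(range(150,205,4)),"side":list(range(-40,30,4))+list(range(150,215,4))}
CC={"scene":(213,164),"side":(215,156)}
def shift(n,a,b):
    C=cal(ctrl,n); c=CC[n]; A=np.deg2rad(ANG[n])
    P0=proj(C,[.6165,.132,.184]);P1=proj(C,[.6165,.132,.194]); v=(P1-P0)/10 # px per mm
    d=edges(b,c,ANG[n])-edges(a,c,ANG[n])
    k=np.isfinite(d)&(np.abs(d)<6)
    # radial motion of edge ~ projected motion onto the edge normal (ellipse normal); solve dx,dy
    e=edges(a,c,ANG[n]); X=np.stack([np.cos(A),np.sin(A)],1)
    # ellipse normal via axis ratio
    ar={"scene":.75,"side":.78}[n]
    N=np.stack([np.cos(A),np.sin(A)/ar**2],1); N/=np.linalg.norm(N,axis=1)[:,None]
    dn=d*(N*X).sum(1)
    s=N@v
    q=np.median((dn[k]-0)/1) 
    mm=(dn[k]@s[k])/(s[k]@s[k]); sol=np.linalg.lstsq(N[k],dn[k],rcond=None)[0]
    return mm,sol,v,k.sum()
def ecc(n,a,b):
    x0,y0,w,h={"scene":(186,144,56,44),"side":(190,138,50,36)}[n]
    g=lambda i:i[y0:y0+h,x0:x0+w].min(2).astype(np.float32)
    M=np.eye(2,3,dtype=np.float32)
    _,M=cv2.findTransformECC(g(a),g(b),M,cv2.MOTION_TRANSLATION,(3,100,1e-6)); return M[:,2]
if __name__=="__main__":
    ref,cur=sys.argv[1:3]
    for n in ("scene","side"):
        a=cv2.imread(f"pics/{n}{ref}.png")
        if len(sys.argv)>3:
            cv2.imwrite(f"pics/{n}{cur}.png",ctrl.camera(n)[:,:,::-1])
        b=cv2.imread(f"pics/{n}{cur}.png")
        mm,sol,v,k=shift(n,a,b); print(n,"lift mm %.2f"%mm,"dxy",np.round(sol,2),"px/mm",np.round(v,2),k,"ecc",ecc(n,a,b))
E
python3 lift.py 0 7; python3 lift.py 0 12; python3 lift.py 0 14
```

```text
scene lift mm -0.47 dxy [0.01 0.13] px/mm [-0.03 -0.27] 29 ecc [ 0.04868704 -0.00670488]
side lift mm 0.05 dxy [-0.   -0.01] px/mm [-0.02 -0.23] 35 ecc [ 0.0228077  -0.04455202]
scene lift mm -0.18 dxy [-0.    0.05] px/mm [-0.03 -0.27] 29 ecc [-0.02324307  0.0223618 ]
side lift mm 0.02 dxy [ 0.   -0.01] px/mm [-0.02 -0.23] 35 ecc [-0.03100467 -0.01388652]
scene lift mm -0.30 dxy [0.   0.08] px/mm [-0.03 -0.27] 28 ecc [ 0.31704897 -0.52800417]
side lift mm 0.01 dxy [ 0. -0.] px/mm [-0.02 -0.23] 35 ecc [ 0.24609926 -0.3929165 ]
```

Call:
drive_tool --increments '[[[0, 0, 4], [1.0, -0.8, 0], 0], [[0, 0, 8], [0, 0, 0], 0], [[0, 0, 8], [0, 0, 0], 0], [[0, 0, 8], [0, 0, 0], 0], [[0, 0, 4], [0, 0, 0], 0], [[0, 0, 0], [0, 0, 0], 0]]'

```text
time_s: 28.68
ee_pos: [0.4556, 0.0678, 0.1034]
eef_rot: [-3.14, -0.003, -1.246]
force: [8.2, -10.5, -4.2]
grip_width: 0.0159
```

```bash
python3 look.py 15 170 120 100 80; python3 lift.py 0 15;python3 lift.py 14 15
```

```text
28.675 [0.45557212 0.06775379 0.10341589] [-3.14017052e+00 -2.55452935e-03 -1.24621258e+00] 0.015921787498199093 [  8.21126914 -10.45458238  -4.21903941]
scene tip px [184.81645345 276.04975142] crop [ 57.78416847 608.59403054]
side tip px [167.86289821 250.87041346] crop [ -8.33469697 510.39461249]
scene lift mm -0.36 dxy [0.01 0.1 ] px/mm [-0.03 -0.27] 27 ecc [ 0.35260692 -0.4251736 ]
side lift mm -0.23 dxy [0.03 0.05] px/mm [-0.02 -0.23] 35 ecc [ 0.2704903  -0.37535065]
scene lift mm 0.05 dxy [-0.   -0.01] px/mm [-0.03 -0.27] 28 ecc [-0.01264836 -0.24853742]
side lift mm -0.23 dxy [0.02 0.05] px/mm [-0.02 -0.23] 35 ecc [ 0.06991214 -0.05592799]
```

View pics/z15.png

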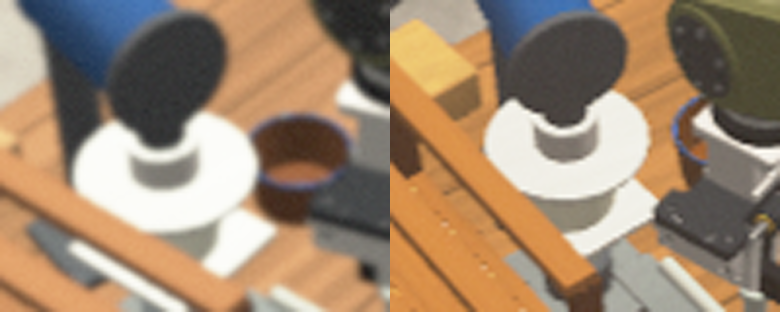

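Turned 2.863 rad, 43 mm, with no lift yet. Continuing.

Call:
drive_tool --increments '[[[0, 0, 4], [1.2, -0.4, 0], 0], [[0, 0, 6], [0, 0, 0], 0], [[0, 0, 6], [0, 0, 0], 0], [[0, 0, 3], [0, 0, 0], 0], [[0, 0, 0], [0, 0, 0], 0]]'

```text
time_s: 29.4
ee_pos: [0.4557, 0.0671, 0.1034]
eef_rot: [-3.141, -0.001, -1.577]
force: [2.0, -7.5, -1.1]
grip_width: 0.0156
```

```bash
cat > lift2.py <<'E'
import sys
from lift import *
cur=sys.argv[1]; N=4
refs={n:[cv2.imread(f"pics/{n}{k}.png") for k in (0,12,13,14,15)] for n in ("scene","side")}
o=ctrl.get_obs(); print(o['time_s'],"turn %.3f"%((1.617-o['eef_rot'][2])%(2*np.pi)),o['force'],o['qpos'][5])
for n in ("scene","side"):
    A=np.deg2rad(ANG[n]); ar=.77
    X=np.stack([np.cos(A),np.sin(A)],1); Nn=np.stack([np.cos(A),np.sin(A)/ar**2],1); Nn/=np.linalg.norm(Nn,axis=1)[:,None]
    C=cal(ctrl,n); v=(proj(C,[.6165,.132,.194])-proj(C,[.6165,.132,.184]))/10
    E0=np.nanmedian([edges(i,CC[n],ANG[n]) for i in refs[n]],0)
    cu=[]
    for j in range(N):
        im=ctrl.camera(n)[:,:,::-1]; cu.append(edges(im,CC[n],ANG[n]))
    cv2.imwrite(f"pics/{n}{cur}.png",im)
    d=np.nanmedian(cu,0)-E0; k=np.isfinite(d)&(np.abs(d)<5); dn=d*(Nn*X).sum(1)
    sol=np.linalg.lstsq(Nn[k],dn[k],rcond=None)[0]; s=Nn@v
    lo=k&(np.abs(s)>.1)
    print(n,"lift %.2f mm"%((sol@v)/(v@v)),"dxy",np.round(sol,2),"median",round(float(np.median((dn/s)[lo])),2),lo.sum())
E
python3 lift2.py 16
```

```text
29.4 turn 3.194 [ 2.02778452 -7.5431299  -1.05105439] 1.6457437484364343
scene lift -0.98 mm dxy [0.07 0.26] median 0.0 14
side lift -0.37 mm dxy [0.02 0.08] median 0.0 19
```

Call:
drive_tool --increments '[[[0, 0, 4], [0.7, 0, 0], 0], [[0, 0, 4], [0, 0, 0], 0], [[0, 0, 0], [0, 0, 0], 0], [[0, 0, 0], [0, 0, 0], 0]]'

```text
time_s: 30.3
ee_pos: [0.4557, 0.0668, 0.1034]
eef_rot: [-3.141, -0.0, -1.715]
force: [3.1, -4.7, -1.4]
grip_width: 0.0159
```

```bash
python3 lift2.py 17; python3 - <<'E'
import cv2,numpy as np
a=[cv2.resize(cv2.imread(f"pics/{n}17.png")[120:210,170:270],(390,351),interpolation=cv2.INTER_CUBIC) for n in ("scene","side")]
cv2.imwrite("pics/z17.png",np.hstack(a))
E
```

```text
30.3 turn 3.332 [ 3.09258508 -4.72924921 -1.35400218] 1.7815339477708043
scene lift -2.22 mm dxy [0.17 0.58] median 0.0 14
side lift 0.69 mm dxy [-0.08 -0.15] median 0.0 19
```

View pics/z17.png

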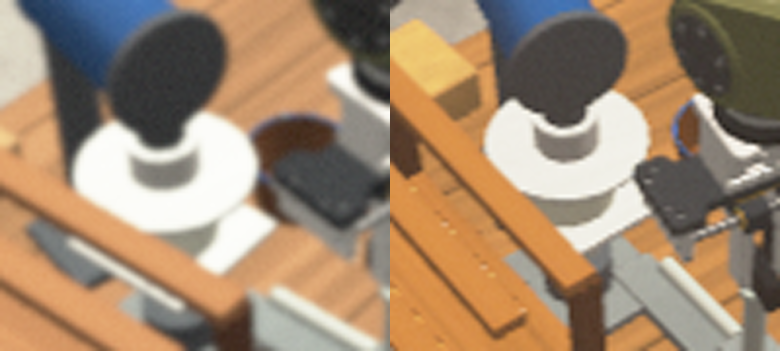

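The gripper now corrupts part of the edge background. I'll check per-angle stability over the stored images and keep only the clean arcs.

```bash
python3 - <<'E'
from lift import *
for n in ("side","scene"):
    an=list(range(0,360,8)); print(n)
    T=np.array([edges(cv2.imread(f"pics/{n}{k}.png"),CC[n],an,r0=10,rmax=36) for k in (0,10,12,13,14,15,16,17)]).T
    for a,t in zip(an,T): print(a,np.round(t,1))
E
```

```text
side
0 [20.7 20.8 20.7 20.5 20.7 20.7 20.7 20.8]
8 [20.3 20.3 20.3 20.3 20.3 20.3 20.3 20.3]
16 [19.6 19.7 19.6 19.6 19.7 19.7 19.6 18.9]
24 [18.9 18.9 18.9 18.9 18.9 18.9 19.  18.3]
32 [17.9 17.9 17.9 18.  18.9 25.2 20.4 20.3]
40 [17.1 17.2 17.2 29.2 30.9 28.3 25.2 26.8]
48 [17.  16.4 16.4 16.4 16.4 16.5 16.6 16.6]
56 [35.4 15.9 15.9 16.2 15.9 15.8 15.8 15.8]
64 [35.5 15.5 15.5 15.6 15.3 15.2 15.2 15.2]
72 [ nan 22.  22.  17.2 15.  15.  15.  15. ]
80 [15.2 22.  21.9 17.6 14.8 14.8 14.8 14.8]
88 [15.  22.5 22.5 17.5 14.7 14.7 14.7 14.7]
96 [15.1 22.3 22.3 17.7 14.8 14.7 14.8 14.8]
104 [15.3 15.5 15.4 15.4 15.  15.  15.  15. ]
112 [18.8 18.9 16.1 18.1 15.5 15.5 15.5 15.5]
120 [16.1 16.  15.9 17.4 15.8 15.9 15.8 15.8]
128 [16.5 16.6 16.6 16.6 16.5 16.5 16.5 16.5]
136 [17.2 17.2 17.2 17.2 17.2 17.2 17.2 17.2]
144 [17.5 17.5 17.5 17.5 17.5 17.5 17.5 17.5]
152 [18.1 18.1 18.1 18.1 18.1 18.  18.1 18.1]
160 [19. 19. 19. 19. 19. 19. 19. 19.]
168 [20.3 20.3 20.3 20.3 20.3 20.3 20.3 20.3]
176 [21.1 21.1 21.1 21.1 21.1 21.1 21.1 21.1]
184 [20.9 20.9 20.9 20.9 20.9 20.9 20.9 20.9]
192 [20.4 20.4
[... 2208 characters left out ...]
 [15.5 15.9 15.5 15.7 15.7 15.7 15.6 15.6]
240 [34.  34.6 33.6 34.3 34.  33.8 34.  33.6]
248 [nan nan nan nan nan nan nan nan]
256 [nan nan nan nan nan nan nan nan]
264 [nan nan nan nan nan nan nan nan]
272 [nan nan nan nan nan nan nan nan]
280 [18.  18.4 15.8 18.3  nan  nan 16.2  nan]
288 [15.2 15.3 15.2 15.2 15.2 15.2 15.1 15.2]
296 [17.1 17.2 17.1 17.2 17.2 17.1 17.1 17.1]
304 [18.4 18.5 18.5 18.5 18.5 18.5 18.5 18.5]
312 [19.2 19.3 19.3 19.3 19.3 19.3 19.3 19.3]
320 [20.2 20.3 20.3 20.3 20.3 20.3 20.3 20.3]
328 [21.1 21.2 21.1 21.2 21.1 21.1 21.1 21.1]
336 [21.8 21.9 21.9 21.9 21.9 21.9 21.9 21.9]
344 [21.9 22.  22.  22.  22.  22.  22.  22. ]
352 [22.3 22.3 22.3 22.3 22.3 22.3 22.3 22.3]
```

The edges are stable to under 0.1 px, so the collar is still unlifted at 3.33 rad. I'll use the clean arcs, with image 17 as reference.

```bash
cat > lift3.py <<'E'
import sys
from lift import *
AN={"side":list(range(84,106,3))+list(range(198,218,3))+list(range(312,340,3)),"scene":list(range(66,100,3))+list(range(200,226,3))+list(range(296,340,3))}
AR={"side":.735,"scene":.72}
cur=sys.argv[1]
o=ctrl.get_obs(); print(o['time_s'],"turn %.3f"%((1.617-o['eef_rot'][2])%(2*np.pi)),np.round(o['force'],1),o['qpos'][5])
for n in ("scene","side"):
    A=np.deg2rad(AN[n]); X=np.stack([np.cos(A),np.sin(A)],1); Nn=np.stack([np.cos(A),np.sin(A)/AR[n]**2],1)
    C=cal(ctrl,n); v=(proj(C,[.6165,.132,.194])-proj(C,[.6165,.132,.184]))/10
    s=(Nn@v)/(Nn*X).sum(1)
    E0=edges(cv2.imread(f"pics/{n}17.png"),CC[n],AN[n],r0=10,rmax=36)
    cu=[]
    for j in range(3):
        im=ctrl.camera(n)[:,:,::-1]; cu.append(edges(im,CC[n],AN[n],r0=10,rmax=36))
    cv2.imwrite(f"pics/{n}{cur}.png",im)
    d=np.median(cu,0)-E0; k=np.isfinite(d)&(np.abs(d)<4); lo=k&(np.sin(A)>0); up=k&(np.sin(A)<0)
    print(n,"low arc %.2f mm  up arc %.2f mm"%tuple((d[q]@s[q])/(s[q]@s[q]) for q in (lo,up)),lo.sum(),up.sum())
E
echo
```

Call:
drive_tool --increments '[[[0, 0, 3], [0.5, 0, 0], 0], [[0, 0, 3], [0, 0, 0], 0], [[0, 0, 0], [0, 0, 0], 0], [[0, 0, 0], [0, 0, 0], 0]]'

```text
time_s: 31.2
ee_pos: [0.4556, 0.0666, 0.1034]
eef_rot: [-3.141, 0.0, -1.819]
force: [4.4, -3.1, -2.4]
grip_width: 0.0156
```

```bash
python3 lift3.py 18
```

```text
31.2 turn 3.436 [ 4.4 -3.1 -2.4] 1.8848865522400269
scene low arc 0.03 mm  up arc 0.00 mm 12 24
side low arc 0.00 mm  up arc -0.07 mm 8 17
```

Call:
drive_tool --increments '[[[0, 0, 3], [0, 0, 0], 0], [[0, 0, 2], [0, 0, 0], 0], [[0, 0, 0], [0, 0, 0], 0], [[0, 0, 0], [0, 0, 0], 0]]'

```text
time_s: 32.0
ee_pos: [0.4556, 0.0665, 0.1034]
eef_rot: [-3.141, -0.0, -1.906]
force: [4.3, -4.9, -1.8]
grip_width: 0.0159
```

```bash
python3 lift3.py 19
```

```text
32.0 turn 3.523 [ 4.3 -4.9 -1.8] 1.9721538296415466
scene low arc -0.06 mm  up arc -0.03 mm 12 24
side low arc 0.00 mm  up arc -0.04 mm 8 17
```

Call:
drive_tool --increments '[[[0, 0, 3], [0, 0, 0], 0], [[0, 0, 3], [0, 0, 0], 0], [[0, 0, 0], [0, 0, 0], 0], [[0, 0, 0], [0, 0, 0], 0]]'

```text
time_s: 32.8
ee_pos: [0.4555, 0.0663, 0.1034]
eef_rot: [-3.141, -0.001, -2.011]
force: [3.3, -5.4, -1.6]
grip_width: 0.0159
```

```bash
python3 lift3.py 20
```

```text
32.8 turn 3.628 [ 3.3 -5.4 -1.6] 2.0769045752380606
scene low arc 0.78 mm  up arc 0.97 mm 12 24
side low arc 0.50 mm  up arc 1.13 mm 8 17
```

The collar has just started to lift, by about 0.9 mm in all four estimates. A small margin more, then I'll re-measure, release and check again.

Call:
drive_tool --increments '[[[0, 0, 2.5], [0, 0, 0], 0], [[0, 0, 0], [0, 0, 0], 0], [[0, 0, 0], [0, 0, 0], 0]]'

```text
time_s: 33.48
ee_pos: [0.4554, 0.0662, 0.1034]
eef_rot: [-3.141, -0.001, -2.055]
force: [3.4, -6.8, -1.1]
grip_width: 0.0161
```

```bash
python3 lift3.py 21
```

```text
33.475 turn 3.672 [ 3.4 -6.8 -1.1] 2.1204922351466458
scene low arc 1.49 mm  up arc 1.60 mm 12 24
side low arc 1.10 mm  up arc 2.08 mm 8 17
```

Call:
drive_tool --increments '[[[0, 0, 0], [0, 0, 0], 0.5], [[0, 0, 0], [0, 0, 0], 0.5], [[0, 0, 0], [0, 0, 0], 0.5], [[0, 0, 0], [0, 0, 0], 0.5], [[0, 0, 0], [0, 0, 0], 0.5], [[0, 0, 0], [0, 0, 0], 0.5], [[0, 0, 0], [0, 0, -15], 0.5], [[0, 0, 0], [0, 0, -30], 0.5], [[0, 0, 0], [0, 0, -40], 0.5], [[0, 0, 0], [0, 0, -40], 0.5], [[0, 0, 0], [0, 0, 0], 0.5]]'

```text
time_s: 35.15
ee_pos: [0.4564, 0.0669, 0.2319]
eef_rot: [-3.137, 0.003, -2.057]
force: [0.5, 0.7, 0.2]
grip_width: 0.047
```

```bash
python3 lift3.py 22; python3 - <<'E'
import cv2,numpy as np
a=[cv2.resize(cv2.imread(f"pics/{n}22.png"),(400,300),interpolation=cv2.INTER_AREA) for n in ("scene","side")]
b=[cv2.resize(cv2.imread(f"pics/{n}22.png")[110:210,160:293],(400,300),interpolation=cv2.INTER_CUBIC) for n in ("scene","side")]
cv2.imwrite("pics/z22.png",np.vstack([np.hstack(a),np.hstack(b)]))
E
```

```text
35.15 turn 3.674 [0.5 0.7 0.2] 2.1226861961003705
scene low arc 1.83 mm  up arc 1.42 mm 12 24
side low arc 1.05 mm  up arc 2.05 mm 8 17
```

View pics/z22.png

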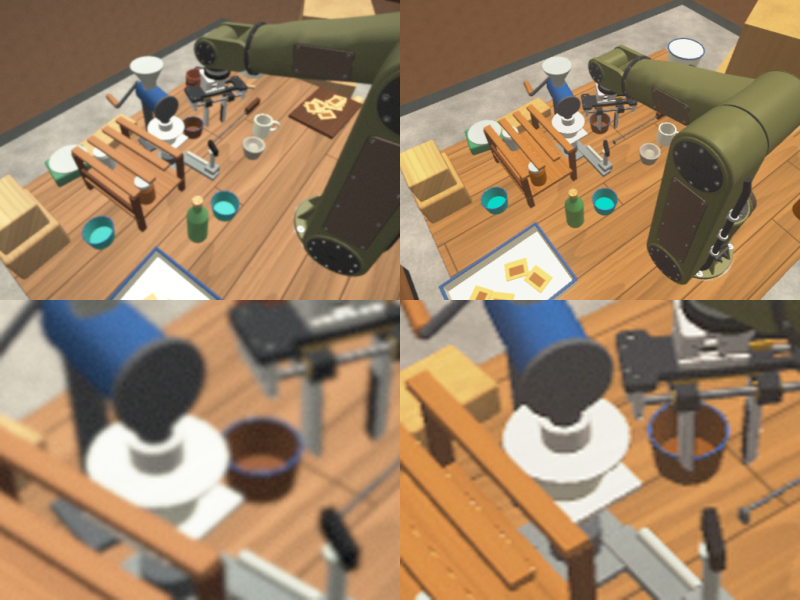

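After release the collar lift is steady at about 1.6 mm. The bowl stands under the collar, the hook lies flat and clear, the mug and mortar look unmoved, and the jar is still in the rack. Handing in.

```bash
python3 -c "
from station import ctrl
print(ctrl.hand_in())"
```

```text
the job is handed in; nothing more can be done
None
```

The job is done and handed in after about 35 s of the 72 s; no verdict was reported.

**What I did:**
- I drew the white bowl out of the rack with the hook and onto the platform.
- I laid the hook flat on the table, with its tip about 0.2 m from the platform axis.
- I turned the knob about 3.67 rad clockwise in one grip, let go, and backed the hand off.

**Last checks:**
- **Bowl position:** it stood about 7 mm from the platform centre (limit 15 mm), measured in the wrist view before raising. I did not re-measure it after raising; the final views show it under the collar.
- **Collar lift:** about 1.6 mm (limit 4 mm), and it held after release. The four estimates ranged from 1.05 to 2.05 mm. First movement came between 3.52 and 3.63 rad.
- **Contact force:** the rim-to-collar force can't be measured directly. I infer it from the collar resting raised on the rim.
- **Jar, mug, mortar:** I saw no movement and had no contact with them, but did not measure their positions.

**What disagreed:**
- The fingertips turned out to stand about 20 mm behind the reported TCP, not 17 mm ahead as described. My first grasp of the hook closed above the handle because of this; I corrected it from the pictures and it did no harm.
- Two quick collar-lift readings (an image alignment and one edge fit) were unreliable because the gripper showed in their image region. I used only the clean arcs of the collar edge instead.

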